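Load the sanding bobbins from the self-closing dust chest

TASK

Lift the chest's self-closing lid and prop it open with the rubber wedge, laid in the channel at the chest's end with its thick end against the lid. With the lid propped, take out every sanding bobbin and mount each one fully down on a spindle of its own; keep the lid propped until all are mounted. Then take the wedge away, lay it back flat on its grey pad, and see that the lid is fully shut; leave everything else on the bench where it is.

Things in the scene. Friction and masses are not known exactly. Their poses are not given: they have to be found in the camera images.
- chest: grey metal chest, fixed; 264 mm (x) x 190 mm (y) x 85 mm high, walls 8 mm; origin at the middle of its underside, z up. Bobbin bay: x -66 to +124 mm, y -87 to +87 mm, floor 8 mm above the bench; wooden rails 15 mm high on its floor (|y| 55 to 87 mm) keep the bobbins off the long walls. Prop channel (see prop_seat): x -124 to -74 mm. One lid covers both.
- lid (a joint): the lid (flat panel 264 x 190 x 8 mm): angle, rad: 0 shut, 1.8 fully back (past upright); hinge along the chest's x at its +y rim. A spring (0.09 N m shut, 0.2 fully back), its weight and a damper (5 N m s/rad) shut it slowly: from fully back about 9 s down to 1.5, then about 25 s to shut. Raising it at 0.2 rad/s takes about 7 N at the bar.
- lid_hinge (a point): middle of the hinge line, fixed on the chest: at y = +95 mm, 85 mm above the bench in the chest's frame.
- lid_bar (a point): middle of the lid's pull bar, a round steel bar 12 mm thick, 90 mm long along the chest's x, parallel to the lid's free edge and 50 mm out from it (240 mm from the hinge line), with 44 mm of clear space between bar and edge. Moves with the lid.
- prop_seat (a point): middle of the wedge's place on the floor of the prop channel, 70 mm above the bench; axes as the chest's. Channel along y, 50 mm wide, lips 15 mm high; end stop 70 mm towards -y, hinge line 70 mm towards +y. Wedge here with wedge y along chest y: the lid rests on its heel at about 1.5 rad and presses it against the stop, also if set down up to 10 mm nearer the hinge.
- wedge: black hard-rubber door wedge, 140 mm long (its y), 40 mm wide (its x), about 0.25 kg. Origin at the middle of its underside, z up. Thick heel at +y: from y = 0 to +70 mm it is 60 mm high with a flat top; from y = 0 it slopes down to a toe 20 mm high at y = -70 mm. Starts on the grey pad.
- pad: thin grey plastic pad on the bench, fixed, 90 (x) x 180 (y) x 3 mm, the wedge's own place; origin at the middle of its underside; its y is the long direction.
- stand: fixed wooden base 90 (x) x 290 (y) x 15 mm with three steel spindles in a row along its y; origin at the middle of its underside.
- bobbin1: brown sanding bobbin with pale ends: an upright hollow drum 50 mm in diameter, 55 mm high, with a 19 mm bore right through, about 0.09 kg. Origin at the centre of its underside, z along its axis. Stands in the chest's bobbin bay at the start. One to three bobbins are there; absent ones read None.
- bobbin2: brown sanding bobbin with pale ends: an upright hollow drum 50 mm in diameter, 55 mm high, with a 19 mm bore right through, about 0.09 kg. Origin at the centre of its underside, z along its axis. Stands in the chest's bobbin bay at the start. One to three bobbins are there; absent ones read None.
- bobbin3: brown sanding bobbin with pale ends: an upright hollow drum 50 mm in diameter, 55 mm high, with a 19 mm bore right through, about 0.09 kg. Origin at the centre of its underside, z along its axis. Stands in the chest's bobbin bay at the start. One to three bobbins are there; absent ones read None.
- spindle1 (a point): foot of one of three identical steel spindles on the stand: the point on its axis at the stand's top face, where a mounted bobbin's underside rests; z up. Spindle 12 mm diameter, 70 mm tall, tapered over its last 5 mm; the three stand 95 mm apart in a row.
- spindle2 (a point): foot of one of three identical steel spindles on the stand: the point on its axis at the stand's top face, where a mounted bobbin's underside rests; z up. Spindle 12 mm diameter, 70 mm tall, tapered over its last 5 mm; the three stand 95 mm apart in a row.
- spindle3 (a point): foot of one of three identical steel spindles on the stand: the point on its axis at the stand's top face, where a mounted bobbin's underside rests; z up. Spindle 12 mm diameter, 70 mm tall, tapered over its last 5 mm; the three stand 95 mm apart in a row.
- polish: bystander, not part of the job: white polish bottle, 60 mm across, 130 mm tall, standing loose on the bench; origin at its underside.
- wax_tin: bystander, not part of the job: aluminium tin, 70 mm across, 45 mm high, standing loose on the bench; origin at its underside.
- driver: bystander, not part of the job: screwdriver, standing loose on the bench; origin at its underside.
- sand_block: bystander, not part of the job: cork sanding block 112 x 62 x 32 mm, standing loose on the bench; origin at its underside.
- pickup: bystander, not part of the job: black guitar pickup 84 x 37 x 18 mm, standing loose on the bench; origin at its underside.
- bridge: bystander, not part of the job: steel guitar bridge, 85 x 68 x 20 mm, standing loose on the bench; origin at its underside.
- mug: bystander, not part of the job: white mug, 80 mm across, 90 mm tall, standing loose on the bench; origin at its underside.
Not all that is in view belongs to the job. Several things look just like the pad: the one meant starts farthest to the robot's left. What is shaped like the wedge but blue is not meant.

How it is judged (in metres and radians):
On the way, in this order (a step that is already met when the one before it is completed fails the run):
1. the lid stands open, resting on the wedge alone, with the bobbins still in the chest (value of joint lid above 1.25 rad and contact force between wedge and lid_c0 above 0.3 N and contact force between each of the arm, the fingers and lid_c0 below 0.1 N and contact force between the fingers and wedge below 0.1 N and z of each of bobbin1, bobbin2, bobbin3 in the frame of chest below 0.06 m and horizontal distance between each of bobbin1, bobbin2, bobbin3 and chest below 0.17 m), for 0.3 s.
2. every bobbin present is fully down on a spindle and released, with the lid still propped by the wedge (((horizontal distance between bobbin1 and spindle1 below 0.006 m and z of bobbin1 in the frame of spindle1 below 0.005 m) or (horizontal distance between bobbin1 and spindle2 below 0.006 m and z of bobbin1 in the frame of spindle2 below 0.005 m) or (horizontal distance between bobbin1 and spindle3 below 0.006 m and z of bobbin1 in the frame of spindle3 below 0.005 m)) and angle between each of bobbin1, bobbin2, bobbin3's own z axis and vertical below 0.08 rad and contact force between the fingers and bobbin1 below 0.1 N and ((horizontal distance between bobbin2 and spindle1 below 0.006 m and z of bobbin2 in the frame of spindle1 below 0.005 m) or (horizontal distance between bobbin2 and spindle2 below 0.006 m and z of bobbin2 in the frame of spindle2 below 0.005 m) or (horizontal distance between bobbin2 and spindle3 below 0.006 m and z of bobbin2 in the frame of spindle3 below 0.005 m)) and contact force between the fingers and bobbin2 below 0.1 N and ((horizontal distance between bobbin3 and spindle1 below 0.006 m and z of bobbin3 in the frame of spindle1 below 0.005 m) or (horizontal distance between bobbin3 and spindle2 below 0.006 m and z of bobbin3 in the frame of spindle2 below 0.005 m) or (horizontal distance between bobbin3 and spindle3 below 0.006 m and z of bobbin3 in the frame of spindle3 below 0.005 m)) and contact force between the fingers and bobbin3 below 0.1 N and value of joint lid above 1.25 rad and contact force between wedge and lid_c0 above 0.3 N), for 0.2 s.
At the end, for the whole second after the job is handed in: Every bobbin present stands on a spindle of its own, its underside within 5 mm of the stand's top and upright within 0.08 rad; the lid is shut (below 0.04 rad); the wedge lies flat on its pad, its middle within 45 mm of the pad's middle; all is released and at rest (((horizontal distance between bobbin1 and spindle1 below 0.006 m and z of bobbin1 in the frame of spindle1 below 0.005 m) or (horizontal distance between bobbin1 and spindle2 below 0.006 m and z of bobbin1 in the frame of spindle2 below 0.005 m) or (horizontal distance between bobbin1 and spindle3 below 0.006 m and z of bobbin1 in the frame of spindle3 below 0.005 m)) and angle between each of bobbin1, bobbin2, bobbin3, wedge's own z axis and vertical below 0.08 rad and contact force between the fingers and bobbin1 below 0.1 N and ((horizontal distance between bobbin2 and spindle1 below 0.006 m and z of bobbin2 in the frame of spindle1 below 0.005 m) or (horizontal distance between bobbin2 and spindle2 below 0.006 m and z of bobbin2 in the frame of spindle2 below 0.005 m) or (horizontal distance between bobbin2 and spindle3 below 0.006 m and z of bobbin2 in the frame of spindle3 below 0.005 m)) and contact force between the fingers and bobbin2 below 0.1 N and ((horizontal distance between bobbin3 and spindle1 below 0.006 m and z of bobbin3 in the frame of spindle1 below 0.005 m) or (horizontal distance between bobbin3 and spindle2 below 0.006 m and z of bobbin3 in the frame of spindle2 below 0.005 m) or (horizontal distance between bobbin3 and spindle3 below 0.006 m and z of bobbin3 in the frame of spindle3 below 0.005 m)) and contact force between the fingers and bobbin3 below 0.1 N and linear speed of each of bobbin1, bobbin2, bobbin3, wedge below 0.02 m/s and value of joint lid below 0.04 rad and horizontal distance between wedge and pad below 0.045 m and height (world z) of wedge below 0.008 m); the robot touches nothing.
It fails at once if one of the bystanders is shoved more than 40 mm or knocked over (distance of any of polish, wax_tin, driver, sand_block, pickup, bridge, mug from where it was at the start of the episode above 0.04 m or angle between any of polish, wax_tin, sand_block, pickup, bridge, mug's own z axis and vertical above 0.6 rad).
Of bobbin1, bobbin2, bobbin3 only 1 to 3 are there at a start; the rules pass over those that are not, and their reading is None.
At some moment in a run one of bobbin1, bobbin2, bobbin3 may be knocked a few centimetres aside while the robot is not near it.
It also fails if it takes over 210 s, if anything falls off the work surface, if the arm or the gripper's body presses on something with over 40 N, if the wrist force passes 120 N, or if a joint passes its speed limit or range.

ROBOT

A 6-joint arm with a two-finger parallel gripper is mounted at the origin on the work surface. World frame = base frame: x ahead of the robot, y to its left, z up, the work surface at z = 0. Lengths are in mm, angles in degrees, forces in N, time in s.
With the tool pointing down it reaches from about 300 to 875 mm from the base axis. Payload 6.4 kg.
Tool frame: the origin (TCP) lies midway between the tips of the shut fingers; the grasp point (between the pads) lies 19 mm behind it; z points along the fingers, y is the direction in which the jaws open and shut (so a half turn about z gives the same grasp; the last joint's range is limited). The gripper opens to 85 mm and grips with 20 to 120 N. Pads are 22 mm wide; open, the fingers measure 114 mm over their backs; the gripper's body (76 mm by 85 mm) begins 54 mm behind the grasp point. The pads swing forward as they close: fully open they stand 13 mm farther back than shut.
Start: joints at [59.57, 10.359, 92.074, -0, 77.567, -11.82], TCP at [183.482, 544.954, 231.288] pointing down, gripper open.
Joint ranges: [-171.53, 171.53], [-51.25, 118.39], [17.06, 147.69], [-65.23, 245.23], [0, 150.52], [-178.68, 178.68]. Speed limits (degrees/s): [147.25, 147.25, 172.46, 180, 180, 180].

INTERFACE

Orientations are given as a 3x3 rotation matrix whose columns are the frame's x, y, z axes.
In Python, from workcell import env gives the robot as it stands.
- The arm moves only by the tool send_rows, never from a script. Its argument "steps" is a list that holds one entry, the list of rows, each a list of 7 numbers: the finger opening in m, from 0 to 0.0854, then the shift along the tool's x, y, z in m, then the turn, a rotation vector about the tool's x, y, z in degrees. A call has 1 to 5 rows; each row shifts and turns the commanded pose from where the row before left it, along the tool's axes as they then stand; what a row does not reach is not made up. A row lasts 1/12 s, in which the tool goes at most 41.7 mm and 7.16 degrees, less where a joint would pass 70% of its speed; a pose out of reach is approached as far as the arm can. A call with a gripper value outside its range is refused whole. The fingers move at their own pace and stop on an object; "grip_force" is the grip in N (left out, the last holds). Time passes only in rows, so rows that do not move let the fingers close. It gives the time, the measured TCP pose, the force and the opening at its end, in the units of the state.
- env.observe(): the state, without advancing time (a new reading comes with each control period).
- env.read_camera(name): name is "side" or "top" or "wrist"; returns a dict with "image" (384x512x3 uint8, red, green, blue), "depth" (384x512 float32, mm along the optical axis (not along the pixel's ray), 0 where there is no reading), "vfov" (degrees; the focal length in pixels is half the picture's height over the tangent of half this angle, whatever the lens; pixels are square), "cx", "cy" (the principal point, pixels), "dist" ([k1, k2, p1, p2, k3] as OpenCV has them; the pictures are not rectified), "extrinsics" (4x4, takes a point from camera to world coordinates). Camera axes: x right, y up, looking along -z (the intrinsics and any distortion apply to the point x, -y, -z); pixel columns grow to the right and rows downward; lengths in mm; the calibration is good to about 2 mm. A picture is of the moment at which its call begins.
- env.sign_off(): hands the job in, once; it reports no verdict.
The state is a dict: "t": time; "q": joint angles; "joint_velocities": joint speeds; "joint_efforts": joint torques, N m; "ee_pos": TCP position; "eef_rot": TCP orientation; "contact_force": force on the tool from outside, world axes, zero at the start; "moment": the same for the moment, N m; "finger_gap": finger opening in mm.
Only numpy, scipy, OpenCV 4.12 (cv2) and the standard library are available. Lean on these libraries where they do the work, as an engineer would, in place of code of your own. Each camera call takes 0.05 s, during which the arm holds its last target.

## Working session

There is one attempt and no reset: what is moved stays moved. The work goes in short steps, Python scripts to look and compute and a tool call to move; the robot and the scene stay as the last step left them, time stands still between calls to the robot, and variables do not carry over. Pictures are saved under pics/ and viewed, and the job is handed in when it is done.

Besides the shell and the picture viewer there is one more tool, called after ">>>" as name(argument=value, ...), one argument or row to a line, values as JSON. send_rows: Moves the arm, as the interface text tells. Its arguments: {"type":"object","properties":{"steps":{"type":"array"},"grip_force":{"type":"number"}},"required":["steps"]}

```bash
mkdir -p pics; ls; cat > h.py <<'E'
from workcell import env
import numpy as np, cv2
def cam(n,save=None):
    c=env.read_camera(n)
    if save: cv2.imwrite('pics/'+save,cv2.cvtColor(c['image'],cv2.COLOR_RGB2BGR))
    np.savez('last_%s.npz'%n,**{k:np.array(v) for k,v in c.items()})
    return c
def load(n): return dict(np.load('last_%s.npz'%n))
def K(c):
    f=c['image'].shape[0]/2/np.tan(np.radians(float(c['vfov']))/2)
    return np.array([[f,0,float(c['cx'])],[0,f,float(c['cy'])],[0,0,1]])
def ray(c,u,v):
    p=cv2.undistortPoints(np.array([[[u,v]]],float),K(c),np.array(c['dist'],float))[0,0]
    return np.array([p[0],-p[1],-1.0])
def px_z(c,u,v,z):
    E=np.array(c['extrinsics']);d=E[:3,:3]@ray(c,u,v);o=E[:3,3]
    return o+d*(z-o[2])/d[2]
def px_d(c,u,v,w=1):
    D=c['depth'][int(v)-w:int(v)+w+1,int(u)-w:int(u)+w+1];D=D[D>0]
    E=np.array(c['extrinsics']);return E[:3,:3]@(ray(c,u,v)*np.median(D))+E[:3,3]
def cloud(c):
    H,W=c['depth'].shape
    u,v=np.meshgrid(np.arange(W),np.arange(H))
    p=cv2.undistortPoints(np.stack([u,v],-1).reshape(-1,1,2).astype(float),K(c),np.array(c['dist'],float)).reshape(H,W,2)
    D=c['depth'];P=np.stack([p[...,0]*D,-p[...,1]*D,-D],-1)
    E=np.array(c['extrinsics']);return P@E[:3,:3].T+E[:3,3]
def proj(c,P):
    E=np.array(c['extrinsics']);q=(np.asarray(P,float)-E[:3,3])@E[:3,:3]
    q=q*[1,-1,-1]
    return cv2.projectPoints(q.reshape(-1,1,3),np.zeros(3),np.zeros(3),K(c),np.array(c['dist'],float))[0].reshape(-1,2)
E
python3 - <<'E'
from h import *
for n in ['side','top','wrist']:
    c=cam(n,n+'0.png'); print(n,c['vfov'],np.round(c['extrinsics'],2).tolist(),c['dist'])
print(env.observe())
E
```

```text
pics
side 47.09826917741806 [[1.0, 0.04, -0.04, 451.87], [-0.06, 0.68, -0.73, -999.72], [-0.01, 0.73, 0.68, 972.44], [0.0, 0.0, 0.0, 1.0]] [-0.10338189  0.          0.          0.          0.        ]
top 45.44682761831608 [[-0.0, 0.99, -0.14, 289.9], [-1.0, -0.0, -0.01, -46.26], [-0.01, 0.14, 0.99, 1568.63], [0.0, 0.0, 0.0, 1.0]] [0.03497925 0.         0.         0.         0.        ]
wrist 59.26368015828318 [[0.32, -0.9, -0.28, 111.2], [0.95, 0.3, 0.1, 569.19], [-0.0, -0.3, 0.95, 373.07], [0.0, 0.0, 0.0, 1.0]] [-0.01021626  0.          0.          0.          0.        ]
{'t': 0.15, 'q': array([ 5.95710995e+01,  1.03932716e+01,  9.21162217e+01,  3.81923807e-04,
        7.75663343e+01, -1.18218997e+01]), 'joint_velocities': array([ 0.05464015, -0.1491186 , -0.15916891, -0.08031564, -0.07648738,
        0.0019308 ]), 'joint_efforts': array([-6.31321782e-04, -4.45264828e+01, -3.51688170e+01, -3.06206693e-04,
        5.82715715e-03, -1.45575081e-05]), 'ee_pos': array([183.26081888, 544.59477484, 230.59893601]), 'eef_rot': array([[-9.47728877e-01,  3.19076040e-01, -6.75894462e-04],
       [ 3.19076635e-01,  9.47728234e-01, -1.13785129e-03],
       [ 2.77503182e-04, -1.29403665e-03, -9.99999124e-01]]), 'contact_force': array([-0.14216769,  0.1096321 ,  0.14696557]), 'moment': array([-0.03124664, -0.01977209, -0.01911957]), 'finger_gap': 85.06483321106309}
```

View pics/top0.png

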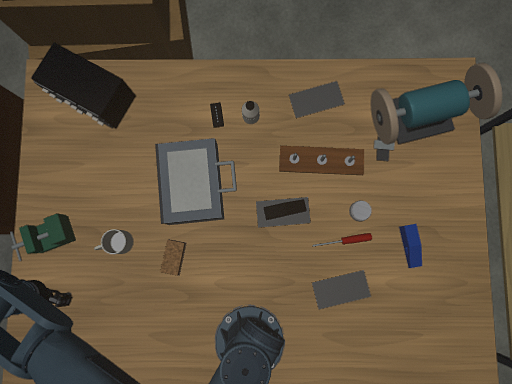

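View pics/side0.png

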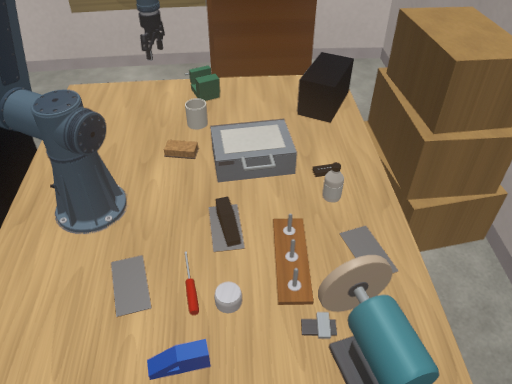

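View pics/wrist0.png

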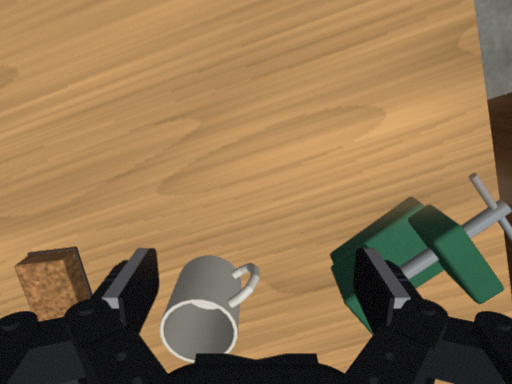

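The top view shows the chest at (190,182) with its bar at (227,177), on the robot's right. The wedge is on its pad at (285,210), the stand at (321,160), and the mug, cork block, polish bottle, pickup, wax tin and driver sit around them. I'll enlarge and measure.

```bash
python3 - <<'E'
from h import *
t=load('top');s=load('side')
a=cv2.cvtColor(t['image'],cv2.COLOR_RGB2BGR)
cv2.imwrite('pics/t1.png',cv2.resize(a[130:250,150:310],None,fx=5,fy=5,interpolation=cv2.INTER_CUBIC))
cv2.imwrite('pics/t2.png',cv2.resize(a[80:240,270:400],None,fx=3.7,fy=3.7,interpolation=cv2.INTER_CUBIC)[:600])
b=cv2.cvtColor(s['image'],cv2.COLOR_RGB2BGR)
cv2.imwrite('pics/s1.png',cv2.resize(b[110:310,190:360],None,fx=3,fy=3,interpolation=cv2.INTER_CUBIC))
P=cloud(t)
for (u,v) in [(190,182),(227,177),(285,210),(294,158),(321,159),(349,160),(118,242),(250,110),(217,115)]:
    print(u,v,np.round(P[v,u],1))
E
```

```text
190 182 [513.5 190.2 100.6]
227 177 [545.3  78.1   3.9]
285 210 [ 425.4 -118.6   59.1]
294 158 [ 603.4 -151.6   43. ]
321 159 [ 599.4 -242.7   43.7]
349 160 [ 595.6 -337.    43.2]
118 242 [323.5 445.    4.5]
250 110 [750.9  -4.3 109.8]
217 115 [763.6 114.   13.8]
```

View pics/t1.png

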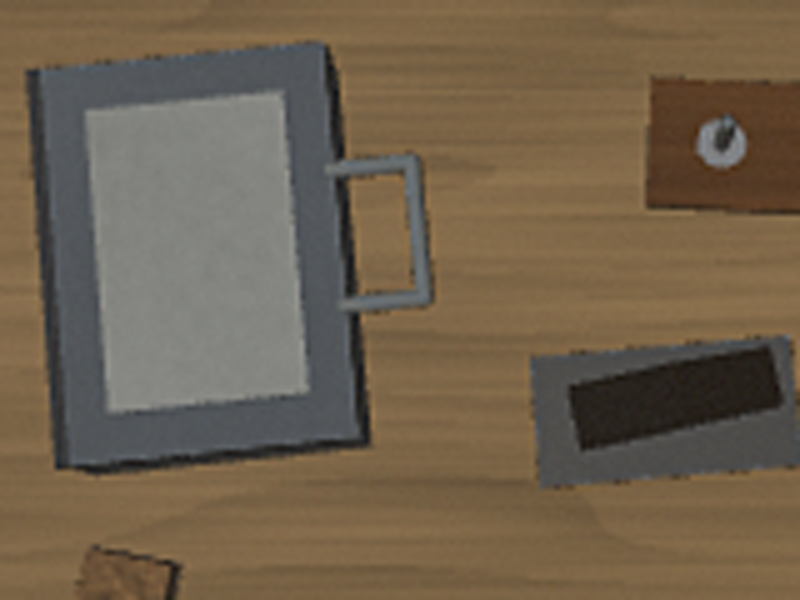

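View pics/t2.png

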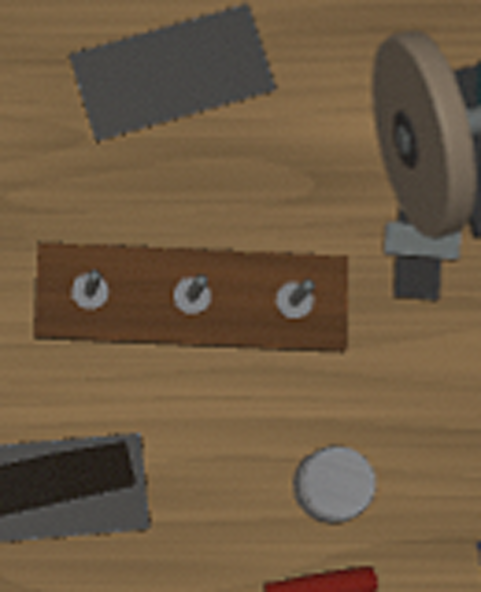

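View pics/s1.png

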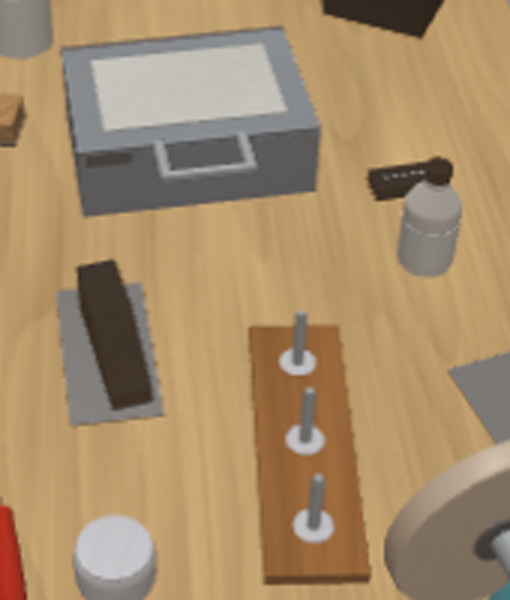

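```bash
python3 - <<'E'
from h import *
t=load('top');P=cloud(t)
for v,u in [(80,250),(130,300),(230,220),(250,290),(190,260)]: print('bench',np.round(P[v-3:v+4,u-3:u+4].reshape(-1,3).mean(0),1))
def rect(m,name):
    Q=P[m][:,:2].astype(np.float32); print(name,len(Q),cv2.minAreaRect(Q))
box=lambda u0,u1,v0,v1:(np.indices(P.shape[:2])[1]>=u0)&(np.indices(P.shape[:2])[1]<=u1)&(np.indices(P.shape[:2])[0]>=v0)&(np.indices(P.shape[:2])[0]<=v1)
z=P[...,2]
rect(box(150,226,130,230)&(z>75),'lid'); print('lid z',np.median(z[box(150,222,130,230)&(z>75)]))
b=box(255,315,190,230)
w=b&(z>14);rect(w,'wedge')
for a in np.arange(-190,-40,15):
    k=w&(abs(P[...,1]-a)<6); print(a,k.sum(),np.round(np.median(P[k],0),1) if k.sum() else '')
W=P[w]
A=np.c_[W[:,0],W[:,1],np.ones(len(W))]
col=t['image'].astype(int)
g=b&(abs(col.max(-1)-col.min(-1))<25)
rect(g,'pad(all grey)')
b=box(215,240,150,200); k=b&(z>70)&(P[...,1]<95); rect(k,'bar'); print(np.median(P[k],0))
b=box(275,370,140,180); k=b&(z>8)&(z<25);rect(k,'stand')
for nm,bb in [('polish',(238,262,98,125)),('mug',(95,135,228,258)),('cork',(158,190,236,278)),('pickup',(208,226,100,128)),('tin',(348,374,198,224)),('driver',(310,375,230,250)),('bluewedge',(398,425,222,270))]:
    rect(box(*bb)&(z>9),nm)
E
```

```text
bench [ 8.957e+02 -1.100e+00  6.000e-01]
bench [ 712.  -176.7    1. ]
bench [361.2  97.6  32.5]
bench [ 294.8 -135.3   31.9]
bench [500.1 -35.9   0.6]
lid 4953 ((466.3382568359375, 132.8390350341797), (389.4669189453125, 318.0381774902344), 6.193612098693848)
lid z 93.92081456973278
wedge 540 ((404.3143005371094, -88.98189544677734), (106.3924560546875, 219.87576293945312), 43.70432662963867)
-190 15 [ 438.3 -184.9   23.7]
-175 42 [ 441.2 -174.1   31.1]
-160 39 [ 440.1 -159.8   38.3]
-145 47 [ 436.  -145.5   48.1]
-130 50 [ 432.2 -129.1   56.9]
-115 41 [ 428.1 -115.2   62.1]
-100 51 [425.4 -99.1  64.1]
-85 42 [423.5 -85.5  62.8]
-70 50 [420.1 -72.2  62.6]
-55 43 [421.5 -55.9  61.9]
pad(all grey) 1360 ((385.0528564453125, -117.50831604003906), (173.78233337402344, 179.12124633789062), 6.209028244018555)
bar 206 ((428.81298828125, 42.318973541259766), (319.6139831542969, 80.1410903930664), 18.44759750366211)
[525.7709159   55.08549288  92.82917926]
stand 2079 ((607.0551147460938, -249.06240844726562), (137.38551330566406, 316.5153503417969), 2.0535593032836914)
polish 340 ((557.8388671875, -1.6802253723144531), (538.0964965820312, 74.64412689208984), 1.548967957496643)
mug 512 ((325.23004150390625, 234.94171142578125), (90.01571655273438, 559.6350708007812), 1.976086139678955)
cork 646 ((252.28472900390625, 124.72283935546875), (331.6358947753906, 125.75035858154297), 83.69363403320312)
pickup 254 ((543.40185546875, 56.51411437988281), (544.2108154296875, 56.06352233886719), 16.18684196472168)
tin 365 ((351.7505187988281, -230.41896057128906), (68.32643127441406, 383.5477600097656), 27.75529670715332)
driver 292 ((323.0523681640625, -231.66201782226562), (54.649635314941406, 372.6981506347656), 1.796901822090149)
bluewedge 680 ((308.22265625, -313.68988037109375), (139.96429443359375, 534.9376220703125), 0.12822681665420532)
```

```bash
python3 - <<'E'
from h import *
t=load('top')
f=lambda l,off,s,z:[print(p,np.round(px_z(t,off[0]+(p[0]+.5)/s-.5,off[1]+(p[1]+.5)/s-.5,z),1)) for p in l]
print('lid');f([(38,70),(327,43),(354,443),(366,443),(68,467)],(150,130),5,93)
print('label');f([(85,110),(283,91),(309,391),(107,413)],(150,130),5,93)
print('bar');f([(330,168),(415,157),(430,300),(342,306)],(150,130),5,94)
print('wedge');f([(570,385),(770,348),(783,404),(582,450)],(150,130),5,63)
f([(770,348),(783,404)],(150,130),5,23)
print('pad');f([(531,356),(790,337),(800,465),(541,487)],(150,130),5,3)
print('stand');f([(38,243),(349,257),(346,351),(34,338)],(270,80),3.7,15)
print('washers');f([(90,292),(192,296),(295,300)],(270,80),3.7,17)
print('tips');f([(94,273),(200,281),(307,286)],(270,80),3.7,85)
s=load('side')
print('side washers');[print(np.round(px_z(s,190+(p[0]+.5)/3-.5,110+(p[1]+.5)/3-.5,p[2]),1)) for p in [(298,362,16),(305,439,16),(314,526,16),(300,314,85),(309,390,85),(318,477,85)]]
E
```

```text
lid
(38, 70) [642.9 301.7  93. ]
(327, 43) [660.6 111.6  93. ]
(354, 443) [396.4  91.3  93. ]
(366, 443) [396.4  83.5  93. ]
(68, 467) [381.6 275.   93. ]
label
(85, 110) [615.9 270.1  93. ]
(283, 91) [628.3 140.2  93. ]
(309, 391) [430.1 120.7  93. ]
(107, 413) [416.3 250.8  93. ]
bar
(330, 168) [576.5 108.6  94. ]
(415, 157) [583.6  53.   94. ]
(430, 300) [489.1  42.7  94. ]
(342, 306) [485.3  99.8  94. ]
wedge
(570, 385) [436.4 -48.   63. ]
(770, 348) [ 460.6 -180.1   63. ]
(783, 404) [ 423.5 -188.1   63. ]
(582, 450) [393.6 -55.8  63. ]
(770, 348) [ 465.1 -183.7   23. ]
(783, 404) [ 427.1 -191.9   23. ]
pad
(531, 356) [462.3 -21.4   3. ]
(790, 337) [ 475.  -199.3    3. ]
(800, 465) [ 387.2 -204.6    3. ]
(541, 487) [372.6 -28.1   3. ]
stand
(38, 243) [ 654.1 -105.3   15. ]
(349, 257) [ 639.3 -394.8   15. ]
(346, 351) [ 550.6 -389.2   15. ]
(34, 338) [ 563.9 -100.8   15. ]
washers
(90, 292) [ 606.8 -153.2   17. ]
(192, 296) [ 602.6 -247.9   17. ]
(295, 300) [ 598.4 -343.2   17. ]
tips
(94, 273) [ 610.1 -152.3   85. ]
(200, 281) [ 602.4 -246.4   85. ]
(307, 286) [ 597.5 -341.1   85. ]
side washers
[ 607.1 -156.4   16. ]
[ 602.2 -250.4   16. ]
[ 598.3 -345.8   16. ]
[ 605.  -158.2   85. ]
[ 601.6 -250.5   85. ]
[ 597.2 -344.8   85. ]
```

```bash
cat >> h.py <<'E'
from scipy.spatial.transform import Rotation as Ro, Slerp
def Rt(psi,tilt=0):
    # tool down; tool y at world yaw psi deg; tilt: rotate about tool y (jaw axis), + moves wrist towards tool +x... 
    p=np.radians(psi); y=np.array([np.cos(p),np.sin(p),0]); z=np.array([0,0,-1.]); x=np.cross(y,z)
    R=np.c_[x,y,z]
    return R@Ro.from_euler('y',tilt,degrees=True).as_matrix()
def plan(wps,start=None,vmax=38,wmax=6.5):
    """wps: list of (pos,R,grip,n|None)"""
    o=env.observe()
    p,R=(o['ee_pos'],o['eef_rot']) if start is None else start
    rows=[]
    cp,cR=np.array(p),np.array(R)
    for w in wps:
        q,Rq,g=np.array(w[0],float),w[1],w[2]
        d=np.linalg.norm(q-p);rv=Ro.from_matrix(np.asarray(R).T@Rq).as_rotvec(degrees=True)
        n=w[3] if len(w)>3 and w[3] else max(1,int(np.ceil(max(d/vmax,np.linalg.norm(rv)/wmax))))
        for i in range(1,n+1):
            tp=p+(q-p)*i/n; tR=np.asarray(R)@Ro.from_rotvec(rv*i/n,degrees=True).as_matrix()
            s=np.round(cR.T@(tp-cp)/1000,3); r=np.round(Ro.from_matrix(cR.T@tR).as_rotvec(degrees=True),1)
            rows.append([g]+(s+0.0).tolist()+(r+0.0).tolist())
            cp=cp+cR@(s*1000); cR=cR@Ro.from_rotvec(r,degrees=True).as_matrix()
        p,R=q,Rq
    for i in range(0,len(rows),5): print(str(rows[i:i+5]).replace(' ',''))
    print('end',np.round(cp,1),len(rows))
def st():
    o=env.observe(); R=o['eef_rot']
    print('t %.2f'%o['t'],np.round(o['ee_pos'],1),'psi %.2f'%np.degrees(np.arctan2(R[1,1],R[0,1])),'zax',np.round(R[:,2],3),'gap %.1f'%o['finger_gap'],'F',np.round(o['contact_force'],1),'q',np.round(o['q'],1))
E
python3 - <<'E'
from h import *
plan([([530,40,230],Rt(95.3),0.04)])
E
```

```text
[[0.04,-0.029,-0.022,0.0,0.0,0.0,-1.4],[0.04,-0.028,-0.022,0.0,0.0,0.0,-1.4],[0.04,-0.028,-0.023,0.0,0.0,0.0,-1.4],[0.04,-0.027,-0.024,0.0,0.0,0.0,-1.4],[0.04,-0.026,-0.024,0.0,0.0,0.0,-1.4]]
[[0.04,-0.026,-0.025,0.0,0.0,0.0,-1.4],[0.04,-0.026,-0.026,0.0,0.0,0.0,-1.4],[0.04,-0.024,-0.026,0.0,0.0,0.0,-1.5],[0.04,-0.025,-0.027,0.0,0.0,0.0,-1.4],[0.04,-0.023,-0.027,0.001,0.0,0.0,-1.4]]
[[0.04,-0.023,-0.028,0.0,0.0,0.0,-1.4],[0.04,-0.021,-0.029,0.0,0.0,0.0,-1.4],[0.04,-0.022,-0.029,0.0,0.0,0.0,-1.4],[0.04,-0.02,-0.029,0.0,-0.1,0.0,-1.4],[0.04,-0.02,-0.03,0.0,0.0,0.0,-1.4]]
[[0.04,-0.019,-0.031,0.0,0.0,0.0,-1.4],[0.04,-0.019,-0.031,0.0,0.0,0.0,-1.4]]
end [530.4  39.8 229.8] 17
```

>>> send_rows(
  steps=[
    [[0.04,-0.029,-0.022,0,0,0,-1.4],[0.04,-0.028,-0.022,0,0,0,-1.4],[0.04,-0.028,-0.023,0,0,0,-1.4],[0.04,-0.027,-0.024,0,0,0,-1.4],[0.04,-0.026,-0.024,0,0,0,-1.4]],
  ],
  grip_force=40,
)

```text
t: 0.57
ee_pos: [285.3, 395.0, 231.0]
eef_rot: [[-0.98, 0.199, -0.0], [0.199, 0.98, -0.0], [0.0, -0.0, -1.0]]
contact_force: [0.0, -0.2, -0.4]
finger_gap: 39.7
```

>>> send_rows(
  steps=[
    [[0.04,-0.026,-0.025,0,0,0,-1.4],[0.04,-0.026,-0.026,0,0,0,-1.4],[0.04,-0.024,-0.026,0,0,0,-1.5],[0.04,-0.025,-0.027,0,0,0,-1.4],[0.04,-0.023,-0.027,0,0,0,-1.4]],
  ],
)

```text
t: 0.98
ee_pos: [388.2, 246.4, 231.3]
eef_rot: [[-0.997, 0.077, 0.0], [0.077, 0.997, -0.0], [-0.0, 0.0, -1.0]]
contact_force: [-0.2, -0.2, -0.1]
finger_gap: 40.0
```

>>> send_rows(
  steps=[
    [[0.04,-0.023,-0.028,0,0,0,-1.4],[0.04,-0.021,-0.029,0,0,0,-1.4],[0.04,-0.022,-0.029,0,0,0,-1.4],[0.04,-0.02,-0.029,0,0,0,-1.4],[0.04,-0.02,-0.03,0,0,0,-1.4]],
  ],
)

```text
t: 1.4
ee_pos: [489.7, 98.3, 231.2]
eef_rot: [[-0.999, -0.044, -0.0], [-0.044, 0.999, 0.0], [0.0, 0.0, -1.0]]
contact_force: [1.0, 1.4, -0.8]
finger_gap: 39.8
```

>>> send_rows(
  steps=[
    [[0.04,-0.019,-0.031,0,0,0,-1.4],[0.04,-0.019,-0.031,0,0,0,-1.4],[0.04,0,0,0,0,0,0]],
  ],
)

```text
t: 1.65
ee_pos: [533.5, 34.9, 231.2]
eef_rot: [[-0.996, -0.089, 0.002], [-0.089, 0.996, -0.002], [-0.001, -0.002, -1.0]]
contact_force: [-0.9, -0.4, -0.3]
finger_gap: 40.2
```

```bash
python3 - <<'E'
from h import *
c=cam('wrist','w1.png'); st()
E
```

```text
t 1.70 [531.8  37.4 230.8] psi 95.05 zax [-0. -0. -1.] gap 40.0 F [-0.5  0.5 -1. ] q [  -8.7    5.    98.1   -0.    76.9 -103.8]
```

View pics/w1.png

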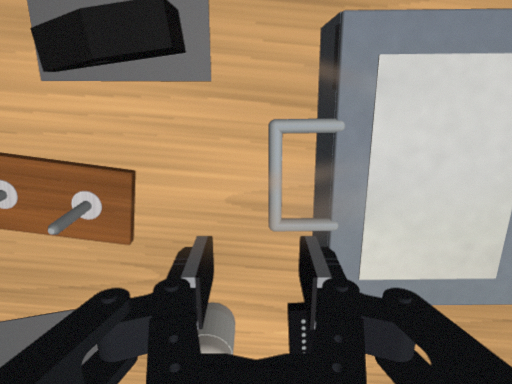

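```bash
python3 - <<'E'
from h import *
c=load('wrist');im=cv2.cvtColor(c['image'],cv2.COLOR_RGB2BGR)
def mk(cx,cy,yaw):
    a=np.radians(yaw);R=np.array([[np.cos(a),-np.sin(a)],[np.sin(a),np.cos(a)]])
    return lambda x,y,z:[*(np.array([cx,cy])+R@[x,y]),z]
ch=mk(522,195.5,5.3)
for P in [(-45,-145,89),(45,-145,89),(132,-95,93),(-132,-95,93),(-132,-95,85)]: print(P,np.round(ch(*P),1),proj(c,ch(*P)))
for u,v in [(276,126),(276.5,224)]: print('bar',px_z(c,u,v,89),px_d(c,u,v))
for u,v in [(326,304),(343,11)]: print('lid corner',px_z(c,u,v,93))
# wedge
k=P=cloud(c)
for a in np.arange(-195,-40,15):
    m=(abs(P[...,1]-a)<3)&(P[...,2]>12)&(P[...,0]<480)&(P[...,0]>380); Q=P[m]
    if len(Q)>20: print(a,len(Q),np.round(np.percentile(Q[:,0],[2,98]),1),np.median(Q[:,2]))
cv2.imwrite('pics/w1z.png',cv2.resize(im[0:240,20:360],None,fx=2.3,fy=2.3,interpolation=cv2.INTER_CUBIC))
E
```

```text
(-45, -145, 89) [490.6  47.   89. ] [[274.89844546 124.28752107]]
(45, -145, 89) [580.2  55.3  89. ] [[273.57789248 223.55489242]]
(132, -95, 93) [662.2 113.1  93. ] [[323.54402896 306.56598209]]
(-132, -95, 93) [399.3  88.7  93. ] [[343.49277093   7.5554693 ]]
(-132, -95, 85) [399.3  88.7  85. ] [[340.93980934   9.6994699 ]]
bar [491.91588294  48.03098313  89.        ] [491.31021344  47.68732549  93.99846731]
bar [580.40226223  57.98807044  89.        ] [578.4469107   57.51859382  93.52572555]
lid corner [659.05029439 115.05083583  93.        ]
lid corner [401.68184456  88.72683606  93.        ]
-180 193 [426.3 465.7] 27.027763245280028
-165 215 [423.  462.5] 35.913048349803034
-150 246 [419.7 459.5] 44.533651443000196
-135 284 [416.1 456.1] 53.225223048930644
-120 346 [412.7 452.9] 62.10380093007308
-105 406 [409.4 449.5] 62.76631203006801
-90 413 [406.  446.1] 62.78866515208887
-75 414 [403.2 442.9] 62.76886895693099
-60 399 [401.7 439.5] 62.756552068882684
-45 157 [426.5 436.2] 43.77911556565266
```

View pics/w1z.png

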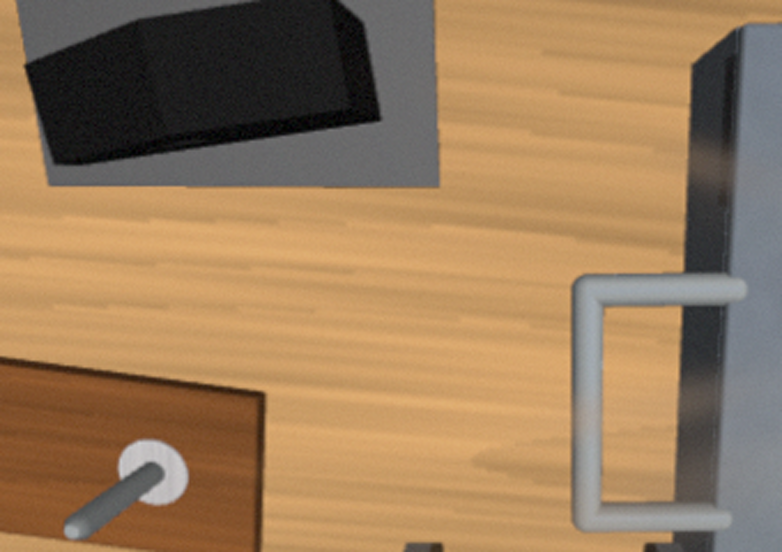

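```bash
python3 - <<'E'
from h import *
plan([([535.5,52.9,120],Rt(95.7),0.04),([535.5,52.9,71],Rt(95.7),0.04,2)])
E
```

```text
[[0.04,-0.002,0.005,0.037,0.0,0.0,-0.2],[0.04,-0.001,0.005,0.037,0.0,0.0,-0.2],[0.04,-0.002,0.005,0.037,0.0,0.0,-0.3],[0.04,0.0,0.0,0.024,0.0,0.0,0.0],[0.04,0.0,0.0,0.025,0.0,0.0,0.0]]
end [535.3  52.7  70.8] 5
```

>>> send_rows(
  steps=[
    [[0.04,-0.002,0.005,0.037,0,0,-0.2],[0.04,-0.001,0.005,0.037,0,0,-0.2],[0.04,-0.002,0.005,0.037,0,0,-0.2],[0.04,0,0,0.024,0,0,0],[0.04,0,0,0.025,0,0,0]],
  ],
)

```text
t: 2.12
ee_pos: [532.5, 57.1, 69.3]
eef_rot: [[-0.995, -0.104, -0.002], [-0.104, 0.995, 0.001], [0.002, 0.001, -1.0]]
contact_force: [0.4, 0.4, 0.3]
finger_gap: 40.2
```

>>> send_rows(
  steps=[
    [[0.005,0,0,0,0,0,0],[0.005,0,0,0,0,0,0],[0.005,0,0,0,0,0,0],[0.005,0,0,0,0,0,0]],
  ],
  grip_force=40,
)

```text
t: 2.45
ee_pos: [531.2, 51.3, 71.5]
eef_rot: [[-0.995, -0.104, -0.007], [-0.104, 0.995, -0.008], [0.008, -0.007, -1.0]]
contact_force: [-10.8, -24.1, -1.5]
finger_gap: 10.4
```

```bash
python3 - <<'E'
from h import *
c=cam('wrist','w2.png'); st()
E
```

```text
t 2.50 [531.3  51.3  71.6] psi 95.95 zax [-0.007 -0.008 -1.   ] gap 10.4 F [-11.  -23.1  -1.2] q [  -6.9   17.1  104.4   -0.6   58.9 -102.6]
```

View pics/w2.png

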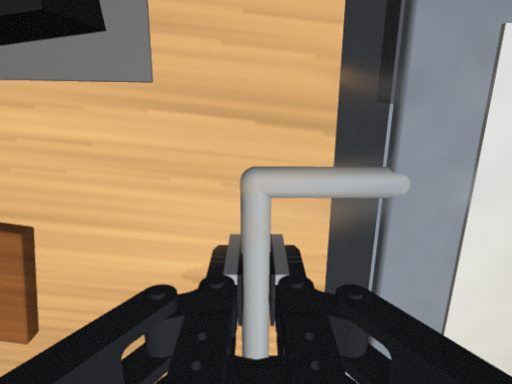

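```bash
python3 - <<'E'
from h import *
a=np.radians(0.8+np.arange(0,103,9)); y=-240*np.cos(a); z=240*np.sin(a)
for i in range(len(a)-1): print(i,round((y[i+1]-y[i])/5,1),round(-(z[i+1]-z[i])/5,1))
E
```

```text
0 0.7 -7.5
1 1.9 -7.3
2 3.0 -6.9
3 4.0 -6.4
4 5.0 -5.7
5 5.8 -4.8
6 6.5 -3.8
7 7.0 -2.8
8 7.3 -1.7
9 7.5 -0.5
10 7.5 0.7
```

>>> send_rows(
  steps=[
    [[0.005,0.002,-0.003,0,0,0,0],[0.005,0,0.001,-0.004,0,0,0],[0.005,0,0.001,-0.008,0,0,0],[0.005,0,0.001,-0.008,0,0,0],[0.005,0,0.001,-0.008,0,0,0]],
  ],
  grip_force=55,
)

```text
t: 2.92
ee_pos: [530.9, 53.4, 100.0]
eef_rot: [[-0.995, -0.103, -0.002], [-0.103, 0.995, -0.006], [0.003, -0.006, -1.0]]
contact_force: [-1.8, -15.5, -9.2]
finger_gap: 9.9
```

>>> send_rows(
  steps=[
    [[0.005,0,0.001,-0.0075,0,0,0],[0.005,0,0.0015,-0.0075,0,0,0],[0.005,0,0.0017,-0.0073,0,0,0],[0.005,0,0.002,-0.0072,0,0,0],[0.005,0,0.002,-0.0072,0,0,0]],
  ],
)

```text
t: 3.33
ee_pos: [530.1, 61.4, 137.0]
eef_rot: [[-0.995, -0.103, -0.002], [-0.103, 0.995, -0.007], [0.003, -0.006, -1.0]]
contact_force: [-3.3, -15.8, -7.7]
finger_gap: 10.0
```

```bash
python3 - <<'E'
from h import *
st()
E
```

```text
t 3.33 [530.1  61.4 137. ] psi 95.90 zax [-0.002 -0.007 -1.   ] gap 10.0 F [ -3.3 -15.8  -7.7] q [  -5.9   11.3  102.6   -0.4   66.1 -101.6]
```

>>> send_rows(
  steps=[
    [[0.005,0,0.001,-0.007,0,0,0],[0.005,0,0.002,-0.007,0,0,0],[0.005,0,0.003,-0.007,0,0,0],[0.005,0,0.003,-0.007,0,0,0],[0.005,0,0.003,-0.007,0,0,0]],
  ],
)

```text
t: 3.75
ee_pos: [528.7, 74.6, 171.9]
eef_rot: [[-0.995, -0.103, -0.002], [-0.103, 0.995, -0.005], [0.003, -0.004, -1.0]]
contact_force: [-2.0, -10.4, -6.4]
finger_gap: 9.8
```

>>> send_rows(
  steps=[
    [[0.005,0,0.004,-0.0065,0,0,0],[0.005,0,0.004,-0.0065,0,0,0],[0.005,0,0.004,-0.0065,0,0,0],[0.005,0,0.004,-0.006,0,0,0],[0.005,0,0.004,-0.006,0,0,0]],
  ],
)

```text
t: 4.17
ee_pos: [527.0, 92.8, 204.4]
eef_rot: [[-0.995, -0.102, -0.001], [-0.102, 0.995, -0.008], [0.002, -0.008, -1.0]]
contact_force: [-5.6, -17.4, -1.8]
finger_gap: 10.0
```

>>> send_rows(
  steps=[
    [[0.005,0,0.005,-0.006,0,0,0],[0.005,0,0.005,-0.006,0,0,0],[0.005,0,0.005,-0.0055,0,0,0],[0.005,0,0.005,-0.0055,0,0,0],[0.005,0,0.005,-0.0055,0,0,0]],
  ],
)

```text
t: 4.58
ee_pos: [524.7, 116.0, 234.1]
eef_rot: [[-0.995, -0.101, -0.0], [-0.101, 0.995, -0.011], [0.001, -0.011, -1.0]]
contact_force: [-8.5, -24.6, 8.0]
finger_gap: 10.1
```

```bash
python3 - <<'E'
from h import *
st(); p=env.observe()['ee_pos']; dz=p[2]-71.6+3.5; dy=np.hypot(p[0]-531.3,p[1]-51.3)
print(np.degrees(np.arcsin(dz/240)),np.degrees(np.arccos((240-dy)/240)), np.degrees(np.arctan2(dz,240-dy)),np.hypot(dz,240-dy))
E
```

```text
t 4.58 [524.7 116.  234.1] psi 95.80 zax [-0.    -0.011 -1.   ] gap 10.1 F [ -8.5 -24.6   8. ] q [  0.2   5.5  97.2  -0.7  77.3 -95.5]
43.752887590721194 43.20478234631596 43.49331093034932 241.14358895785983
```

>>> send_rows(
  steps=[
    [[0.005,0,0.0055,-0.006,0,0,0],[0.005,0,0.0055,-0.006,0,0,0],[0.005,0,0.006,-0.006,0,0,0],[0.005,0,0.006,-0.0055,0,0,0],[0.005,0,0.006,-0.0055,0,0,0]],
  ],
)

```text
t: 5.0
ee_pos: [521.6, 146.5, 262.6]
eef_rot: [[-0.995, -0.101, -0.0], [-0.101, 0.995, -0.008], [0.001, -0.008, -1.0]]
contact_force: [-6.7, -16.1, 2.4]
finger_gap: 10.3
```

>>> send_rows(
  steps=[
    [[0.005,0,0.0065,-0.0045,0,0,0],[0.005,0,0.0065,-0.0045,0,0,0],[0.005,0,0.0065,-0.0045,0,0,0],[0.005,0,0.007,-0.004,0,0,0],[0.005,0,0.007,-0.004,0,0,0]],
  ],
)

```text
t: 5.42
ee_pos: [518.1, 180.1, 284.6]
eef_rot: [[-0.995, -0.101, 0.0], [-0.101, 0.995, -0.008], [0.0, -0.008, -1.0]]
contact_force: [-5.9, -15.1, 3.5]
finger_gap: 9.9
```

```bash
cat > a.py <<'E'
from h import *
st(); p=env.observe()['ee_pos']; dz=p[2]-71.6+3.5; dy=np.hypot(p[0]-531.3,p[1]-51.3); A=np.arctan2(dz,240-dy)
print(np.degrees(A),np.hypot(dz,240-dy)); F=env.observe()['contact_force']; print('radial out',-F[1]*np.cos(A)+F[2]*np.sin(A),'tang',F[1]*np.sin(A)+F[2]*np.cos(A))
y=[-240*np.cos(A+np.radians(k))+240*np.cos(A) for k in (9,18)];z=[240*np.sin(A+np.radians(k))-240*np.sin(A) for k in (9,18)]
print(np.round([y[0]/5,z[0]/5,(y[1]-y[0])/5,(z[1]-z[0])/5],1))
E
python3 a.py
```

```text
t 5.42 [518.1 180.1 284.6] psi 95.80 zax [ 0.    -0.008 -1.   ] gap 9.9 F [ -5.9 -15.1   3.5] q [  7.    4.7  92.2  -0.4  83.1 -88.7]
62.95763201377712 243.03680921248963
radial out 10.017841801766536 tang -11.87596706999003
[7.  2.9 7.3 1.8]
```

>>> send_rows(
  steps=[
    [[0.005,0,0.007,-0.0035,0,0,0],[0.005,0,0.007,-0.003,0,0,0],[0.005,0,0.007,-0.003,0,0,0],[0.005,0,0.007,-0.003,0,0,0],[0.005,0,0.007,-0.002,0,0,0]],
  ],
)

```text
t: 5.83
ee_pos: [514.7, 215.3, 300.4]
eef_rot: [[-0.995, -0.101, 0.002], [-0.101, 0.995, -0.007], [-0.001, -0.007, -1.0]]
contact_force: [-9.6, -15.8, 12.0]
finger_gap: 10.4
```

>>> send_rows(
  steps=[
    [[0.005,0,0.0075,-0.002,0,0,0],[0.005,0,0.0075,-0.002,0,0,0],[0.005,0,0.0075,-0.002,0,0,0],[0.005,0,0.0075,-0.0015,0,0,0],[0.005,0,0.0075,-0.001,0,0,0]],
  ],
)

```text
t: 6.25
ee_pos: [510.9, 253.2, 309.8]
eef_rot: [[-0.995, -0.101, 0.003], [-0.102, 0.995, -0.005], [-0.002, -0.006, -1.0]]
contact_force: [-3.1, -12.8, 10.1]
finger_gap: 9.6
```

```bash
python3 a.py
```

```text
t 6.25 [510.9 253.2 309.8] psi 95.82 zax [ 0.003 -0.005 -1.   ] gap 9.6 F [ -3.1 -12.8  10.1] q [ 14.6   6.6  87.3  -0.3  86.  -81.2]
81.27086025825427 244.53053199810515
radial out 11.882054322738965 tang -11.107986230370813
[ 7.5  0.6  7.5 -0.6]
```

>>> send_rows(
  steps=[
    [[0.005,0,0.008,-0.001,0,0,0],[0.005,0,0.008,-0.001,0,0,0],[0.005,0,0.008,-0.0005,0,0,0],[0.005,0,0.008,0,0,0,0],[0.005,0,0.008,0,0,0,0]],
  ],
)

```text
t: 6.67
ee_pos: [507.7, 293.9, 312.3]
eef_rot: [[-0.995, -0.102, 0.005], [-0.102, 0.995, -0.003], [-0.005, -0.004, -1.0]]
contact_force: [-4.5, -10.6, 10.7]
finger_gap: 9.6
```

>>> send_rows(
  steps=[
    [[0.005,0,0.008,0,0,0,0],[0.005,0,0.008,0.0005,0,0,0],[0.005,0,0.008,0.001,0,0,0],[0.005,0,0.008,0.001,0,0,0],[0.005,0,0.008,0.0015,0,0,0]],
  ],
)

```text
t: 7.08
ee_pos: [503.8, 334.3, 308.9]
eef_rot: [[-0.995, -0.102, 0.006], [-0.102, 0.995, -0.001], [-0.006, -0.002, -1.0]]
contact_force: [-3.6, -8.7, 12.6]
finger_gap: 9.9
```

```bash
python3 a.py
```

```text
t 7.08 [503.8 334.3 308.9] psi 95.86 zax [ 0.006 -0.001 -1.   ] gap 9.9 F [-3.6 -8.7 12.6] q [ 22.4  10.9  82.5  -0.2  86.3 -73.4]
100.4260893269243 244.79574472509375
radial out 10.832080953541356 tang -10.815455426154593
[ 7.3 -1.9  6.9 -3.1]
```

```bash
python3 - <<'E'
from h import *
c=cam('top','t3.png');cam('side','s3.png')
a=cv2.imread('pics/t3.png');cv2.imwrite('pics/t3z.png',cv2.resize(a[120:240,130:310],None,fx=4.4,fy=4.4,interpolation=cv2.INTER_CUBIC))
a=cv2.imread('pics/s3.png');cv2.imwrite('pics/s3z.png',cv2.resize(a[20:210,150:330],None,fx=3.1,fy=3.1,interpolation=cv2.INTER_CUBIC))
E
```

```text
(no output)
```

View pics/t3z.png

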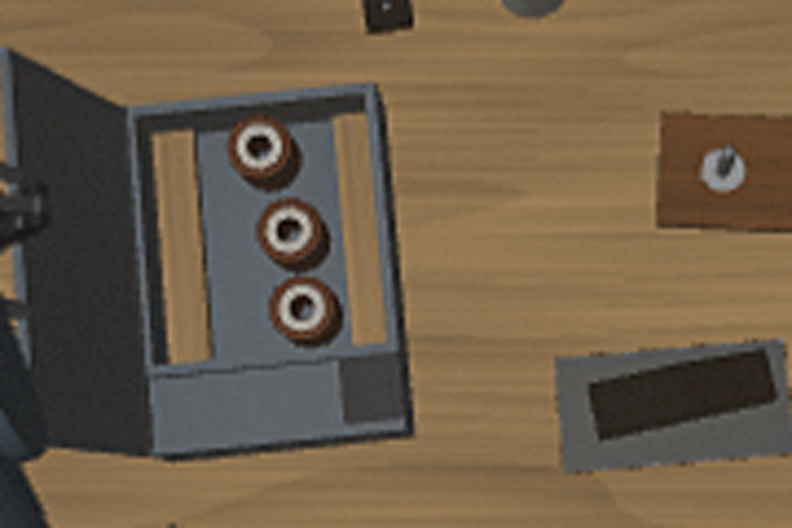

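View pics/s3z.png

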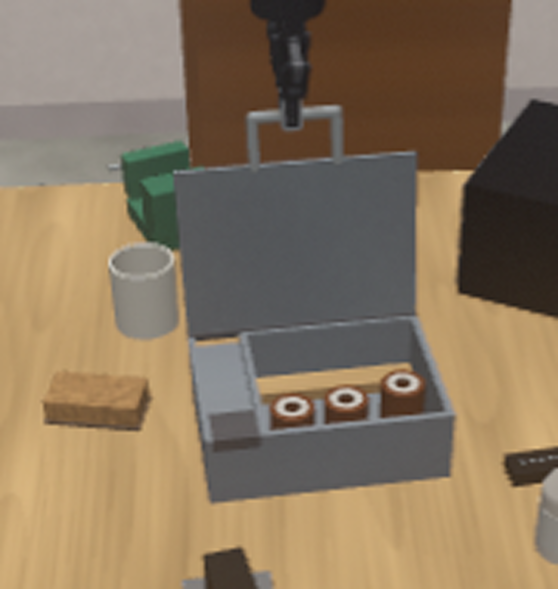

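```bash
python3 - <<'E'
from h import *
t=load('top')
f=lambda p,z:px_z(t,130+(p[0]+.5)/4.4-.5,120+(p[1]+.5)/4.4-.5,z)
c=[f(p,85) for p in [(127,106),(377,84),(410,434),(153,456)]]
for x in c: print(np.round(x,1))
print('ctr',np.mean(c,0), np.degrees(np.arctan2(*( (c[1]-c[2])[[1,0]]))),np.degrees(np.arctan2(*( (c[0]-c[3])[[1,0]]))))
print('stop',f((340,362),85),f((343,424),85),f((340,362),70),f((343,424),70))
P=cloud(t)
for p in [(250,400),(300,400),(200,400),(370,390),(370,365),(260,230)]:
    u,v=130+p[0]/4.4,120+p[1]/4.4; print(p,np.round(P[int(v)-2:int(v)+3,int(u)-2:int(u)+3].reshape(-1,3).mean(0),1))
for p in [(260,146),(288,230),(303,308)]: print('bob',f(p,63))
E
```

```text
[644.5 299.4  85. ]
[660.9 111.5  85. ]
[396.8  84.2  85. ]
[381.3 272.9  85. ]
ctr [520.86600825 191.98657624  85.        ] 5.888635240643816 5.754164083058106
stop [450.25331746 136.52484904  85.        ] [404.34720937 133.66354941  85.        ] [451.87457022 138.3728835   70.        ] [405.50433485 135.4826551   70.        ]
(250, 400) [425.3 206.3  70.8]
(300, 400) [425.2 167.1  70.5]
(200, 400) [420.1 230.7 129.9]
(370, 390) [430.2 113.1  85.3]
(370, 365) [449.7 113.3  86. ]
(260, 230) [556.2 203.3  44.4]
bob [618.2733162  202.43394395  63.        ]
bob [553.28623018 180.01326126  63.        ]
bob [493.6239492  167.68420879  63.        ]
```

>>> send_rows(
  steps=[
    [[0.005,0,0.004,0.001,0,0,0],[0.005,0,0.003,0.001,0,0,0],[0.04,0,0,0,0,0,0],[0.04,0,0,0,0,0,0],[0.04,0,0,-0.01,0,0,0]],
  ],
)

```text
t: 7.6
ee_pos: [501.4, 342.0, 310.5]
eef_rot: [[-0.995, -0.103, -0.002], [-0.103, 0.995, -0.001], [0.002, -0.0, -1.0]]
contact_force: [-0.1, -0.4, -1.2]
finger_gap: 40.6
```

>>> send_rows(
  steps=[
    [[0.04,0,0,-0.03,0,0,0],[0.04,0,0,-0.035,0,0,0]],
  ],
)

```text
t: 7.77
ee_pos: [501.2, 341.6, 375.2]
eef_rot: [[-0.995, -0.103, -0.005], [-0.103, 0.995, -0.002], [0.005, -0.001, -1.0]]
contact_force: [0.7, 0.9, 0.3]
finger_gap: 40.2
```

```bash
python3 - <<'E'
from h import *
st()
def ctr(x,y,yaw,dy): a=np.radians(yaw);return [x-np.sin(a)*dy,y+np.cos(a)*dy]
g=ctr(432,-119.5,12.5,8); print(g)
plan([([*g,125],Rt(12.5,10),0.07)])
E
```

```text
t 7.77 [501.2 341.6 375.2] psi 95.90 zax [-0.005 -0.002 -1.   ] gap 40.2 F [0.7 0.9 0.3] q [ 23.1  10.2  75.9   0.   94.2 -72.8]
[np.float64(430.2684830884952), np.float64(-111.68963194304054)]
[[0.07,0.008,-0.032,0.018,-0.5,0.6,5.9],[0.07,0.005,-0.032,0.018,-0.6,0.5,6.0],[0.07,0.001,-0.033,0.017,-0.5,0.6,5.9],[0.07,-0.002,-0.033,0.017,-0.6,0.6,6.0],[0.07,-0.006,-0.033,0.017,-0.5,0.6,5.9]]
[[0.07,-0.01,-0.032,0.016,-0.5,0.5,5.9],[0.07,-0.013,-0.031,0.016,-0.6,0.6,6.0],[0.07,-0.016,-0.03,0.016,-0.5,0.6,5.9],[0.07,-0.02,-0.028,0.015,-0.6,0.5,5.9],[0.07,-0.022,-0.026,0.015,-0.5,0.6,6.0]]
[[0.07,-0.025,-0.024,0.014,-0.5,0.6,5.9],[0.07,-0.028,-0.021,0.013,-0.6,0.5,6.0],[0.07,-0.029,-0.018,0.014,-0.5,0.6,5.9],[0.07,-0.032,-0.016,0.012,-0.5,0.6,5.9]]
end [ 429.9 -111.8  125.5] 14
```

>>> send_rows(
  steps=[
    [[0.07,0.008,-0.032,0.018,-0.5,0.6,5.9],[0.07,0.005,-0.032,0.018,-0.6,0.5,6.0],[0.07,0.001,-0.033,0.017,-0.5,0.6,5.9],[0.07,-0.002,-0.033,0.017,-0.6,0.6,6.0],[0.07,-0.006,-0.033,0.017,-0.5,0.6,5.9]],
  ],
)

```text
t: 8.18
ee_pos: [477.1, 179.4, 286.8]
eef_rot: [[-0.912, 0.409, -0.041], [0.406, 0.912, 0.055], [0.06, 0.034, -0.998]]
contact_force: [-0.2, 0.1, 0.3]
finger_gap: 70.3
```

>>> send_rows(
  steps=[
    [[0.07,-0.01,-0.032,0.016,-0.5,0.5,5.9],[0.07,-0.013,-0.031,0.016,-0.6,0.6,6.0],[0.07,-0.016,-0.03,0.016,-0.5,0.6,5.9],[0.07,-0.02,-0.028,0.015,-0.6,0.5,5.9],[0.07,-0.022,-0.026,0.015,-0.5,0.6,6.0]],
  ],
)

```text
t: 8.6
ee_pos: [453.1, 17.4, 196.7]
eef_rot: [[-0.587, 0.809, -0.048], [0.8, 0.588, 0.121], [0.126, 0.032, -0.992]]
contact_force: [0.1, -0.3, -0.2]
finger_gap: 70.1
```

>>> send_rows(
  steps=[
    [[0.07,-0.025,-0.024,0.014,-0.5,0.6,5.9],[0.07,-0.028,-0.021,0.013,-0.6,0.5,6.0],[0.07,-0.029,-0.018,0.014,-0.5,0.6,5.9],[0.07,-0.032,-0.016,0.012,-0.5,0.6,5.9],[0.07,0,0,0,0,0,0]],
  ],
)

```text
t: 9.02
ee_pos: [430.8, -115.6, 123.4]
eef_rot: [[-0.204, 0.978, -0.035], [0.963, 0.207, 0.172], [0.175, 0.001, -0.985]]
contact_force: [-0.6, 0.1, 0.2]
finger_gap: 70.2
```

```bash
python3 - <<'E'
from h import *
st()
g=[430.3,-111.7]
plan([([*g,27],Rt(12.5,10),0.07,4)])
E
```

```text
t 9.02 [ 430.8 -115.6  123.4] psi 11.95 zax [-0.035  0.172 -0.985] gap 70.2 F [-0.6  0.1  0.2] q [-35.5   5.4 112.    7.3  70.2 -50.4]
[[0.07,-0.003,0.0,0.024,0.0,0.0,-0.1],[0.07,-0.004,0.0,0.024,0.1,0.0,-0.2],[0.07,-0.003,0.0,0.024,0.0,-0.1,-0.1],[0.07,-0.003,0.0,0.024,0.1,0.0,-0.1]]
end [ 430.1 -111.7   26.6] 4
```

>>> send_rows(
  steps=[
    [[0.07,-0.0043,0,0.0243,0,0,0],[0.07,-0.0043,0,0.0243,0,0,0],[0.07,-0.0043,0,0.0243,0,0,0],[0.07,-0.0043,0,0.0243,0,0,0],[0.07,0,0,0,0,0,0]],
  ],
)

```text
t: 9.43
ee_pos: [430.6, -109.0, 23.6]
eef_rot: [[-0.214, 0.976, -0.039], [0.96, 0.218, 0.175], [0.179, 0.0, -0.984]]
contact_force: [-1.0, -0.2, -0.2]
finger_gap: 69.9
```

>>> send_rows(
  steps=[
    [[0.03,0,0,0,0,0,0],[0.03,0,0,0,0,0,0],[0.03,0,0,0,0,0,0],[0.03,0,0,0,0,0,0]],
  ],
  grip_force=70,
)

```text
t: 9.77
ee_pos: [434.5, -111.7, 28.4]
eef_rot: [[-0.216, 0.976, -0.03], [0.961, 0.218, 0.169], [0.172, 0.007, -0.985]]
contact_force: [-1.0, -1.4, 5.2]
finger_gap: 39.1
```

```bash
python3 - <<'E'
from h import *
st(); o=env.observe()
def ctr(x,y,yaw,dy): a=np.radians(yaw);return [x-np.sin(a)*dy,y+np.cos(a)*dy]
g=ctr(419.5,214.9,5.8,8)
z0=o['ee_pos'][2]-3
print(g,z0)
a=[o['ee_pos'][0],o['ee_pos'][1]+20]
plan([([*a,150],o['eef_rot'],0.03),([*g,150],Rt(5.8,10),0.03)])
E
```

```text
t 9.77 [ 434.5 -111.7   28.4] psi 12.57 zax [-0.03   0.169 -0.985] gap 39.1 F [-1.  -1.4  5.2] q [-34.8  15.4 114.1   8.3  57.8 -52.3]
[np.float64(418.69154962253646), np.float64(222.8590456706303)] 25.420554570320586
[[0.03,0.01,0.001,-0.029,0.0,0.0,0.0],[0.03,0.01,0.002,-0.029,0.0,0.0,0.0],[0.03,0.01,0.001,-0.029,0.0,0.0,0.0],[0.03,0.01,0.001,-0.029,0.0,0.0,0.0],[0.03,0.034,0.006,0.006,-0.1,0.0,0.7]]
[[0.03,0.034,0.006,0.006,-0.1,0.0,0.8],[0.03,0.034,0.005,0.006,-0.1,0.0,0.7],[0.03,0.034,0.004,0.006,0.0,0.0,0.8],[0.03,0.035,0.004,0.006,-0.1,0.0,0.7],[0.03,0.034,0.004,0.006,-0.1,0.1,0.8]]
[[0.03,0.034,0.003,0.006,-0.1,0.0,0.7],[0.03,0.035,0.003,0.006,-0.1,0.0,0.8],[0.03,0.034,0.002,0.006,-0.1,0.0,0.7]]
end [418.7 222.9 149.8] 13
```

>>> send_rows(
  steps=[
    [[0.03,0.01,0.001,-0.029,0,0,0],[0.03,0.01,0.002,-0.029,0,0,0],[0.03,0.01,0.001,-0.029,0,0,0],[0.03,0.01,0.001,-0.029,0,0,0],[0.03,0.034,0.006,0.006,0,0,0.7]],
  ],
)

```text
t: 10.18
ee_pos: [436.6, -61.1, 154.8]
eef_rot: [[-0.202, 0.979, -0.021], [0.966, 0.202, 0.163], [0.164, 0.013, -0.986]]
contact_force: [1.9, -1.4, -0.6]
finger_gap: 39.1
```

>>> send_rows(
  steps=[
    [[0.03,0.034,0.006,0.006,-0.1,0,0.8],[0.03,0.034,0.005,0.006,-0.1,0,0.7],[0.03,0.034,0.004,0.006,0,0,0.8],[0.03,0.035,0.004,0.006,-0.1,0,0.7],[0.03,0.034,0.004,0.006,-0.1,0,0.8]],
  ],
)

```text
t: 10.6
ee_pos: [422.7, 120.6, 149.1]
eef_rot: [[-0.137, 0.99, -0.025], [0.975, 0.139, 0.173], [0.174, -0.0, -0.985]]
contact_force: [0.9, -0.1, -2.0]
finger_gap: 38.9
```

>>> send_rows(
  steps=[
    [[0.03,0.034,0.003,0.006,-0.1,0,0.7],[0.03,0.033,0.003,0.006,-0.1,0,0.8],[0.03,0.02,0.002,0.004,-0.1,0,0.7],[0.03,0,0,0,0,0,0],[0.03,0,0,0,0,0,0]],
  ],
)

```text
t: 11.02
ee_pos: [419.1, 208.6, 148.1]
eef_rot: [[-0.103, 0.994, -0.021], [0.979, 0.105, 0.173], [0.174, -0.003, -0.985]]
contact_force: [-0.1, -0.2, -1.2]
finger_gap: 38.9
```

```bash
python3 - <<'E'
from h import *
c=cam('wrist','w4.png');st();cam('top','t4.png')
a=cv2.imread('pics/t4.png');cv2.imwrite('pics/t4z.png',cv2.resize(a[120:240,100:260],None,fx=4.4,fy=4.4,interpolation=cv2.INTER_CUBIC))
E
```

```text
t 11.07 [419.3 207.8 148. ] psi 5.93 zax [-0.021  0.173 -0.985] gap 39.0 F [ 0.4 -0.4 -2.3] q [  4.6   0.4 113.9  10.9  66.5  -5.7]
```

View pics/w4.png

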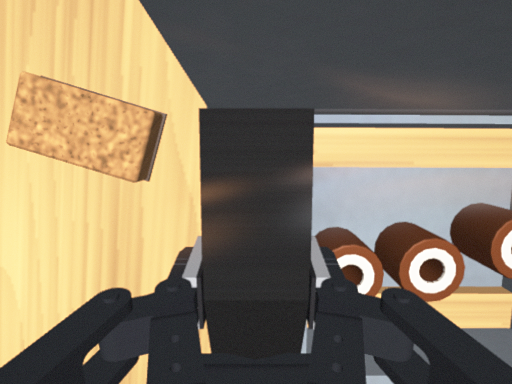

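View pics/t4z.png

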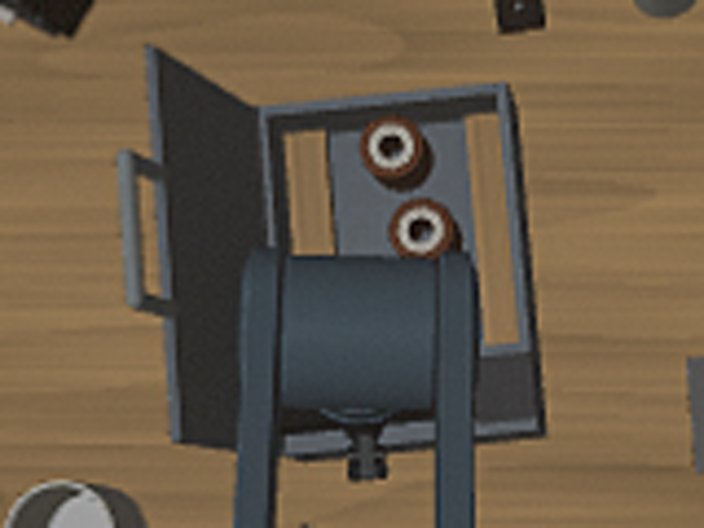

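>>> send_rows(
  steps=[
    [[0.03,0.014,0.001,0.002,0,0,0],[0.03,-0.003,0,0.017,0,0,0],[0.03,-0.003,0,0.017,0,0,0],[0.03,-0.002,0,0.012,0,0,0],[0.03,0,0,0,0,0,0]],
  ],
)

```text
t: 11.53
ee_pos: [421.2, 218.4, 100.6]
eef_rot: [[-0.097, 0.995, -0.017], [0.981, 0.099, 0.169], [0.17, -0.0, -0.985]]
contact_force: [5.1, -8.0, -6.0]
finger_gap: 39.3
```

```bash
python3 - <<'E'
from h import *
c=cam('wrist','w5.png');st()
P=cloud(c)
print(np.round(P[60,380],1),np.round(P[20,380],1))
E
```

```text
t 11.58 [421.  218.4 100.8] psi 5.67 zax [-0.018  0.169 -0.985] gap 39.2 F [ 5.  -9.  -6.5] q [  6.2   5.5 115.   11.3  60.   -5.2]
[446.1 293.3 165. ] [437.9 294.7 186.8]
```

View pics/w5.png

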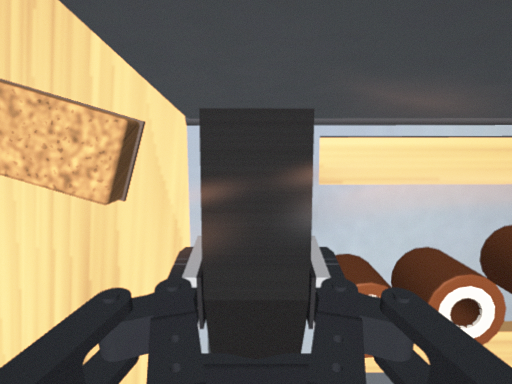

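```bash
python3 - <<'E'
from h import *
c=load('wrist')
for z,pts in [(85,[(188,135),(188,200),(320,185)]),(135,[(200,110),(314,110)])]:
    for p in pts: print(z,p,np.round(px_z(c,*p,z),1),np.round(px_d(c,*p),1))
P=cloud(c)
for v in (140,170,200):
    for u in range(180,206,3): print(v,u,np.round(P[v,u],0))
for u in range(306,324,2): print(200,u,np.round(P[170,u],0))
E
```

```text
85 (188, 135) [382.8 269.6  85. ] [382.9 269.6  85.3]
85 (188, 200) [385.2 237.   85. ] [385.  236.8  83.9]
85 (320, 185) [451.  251.3  85. ] [466.5 243.    8.1]
135 (200, 110) [396.4 278.6 135. ] [396.3 278.6 134.6]
135 (314, 110) [435.6 282.5 135. ] [439.8 285.4 108.2]
140 180 [360. 265.  -1.]
140 183 [362. 266.   0.]
140 186 [365. 266.   1.]
140 189 [383. 267.  85.]
140 192 [385. 267.  84.]
140 195 [387. 268.  85.]
140 198 [388. 268.  85.]
140 201 [397. 268. 135.]
140 204 [398. 268. 135.]
170 180 [361. 243.  -1.]
170 183 [364. 243.   0.]
170 186 [366. 244.   1.]
170 189 [384. 252.  84.]
170 192 [386. 253.  86.]
170 195 [388. 253.  85.]
170 198 [389. 253.  85.]
170 201 [398. 258. 135.]
170 204 [400. 258. 136.]
200 180 [363. 220.   1.]
200 183 [417. 270. 254.]
200 186 [368. 220.  -0.]
200 189 [385. 237.  84.]
200 192 [387. 237.  84.]
200 195 [389. 237.  85.]
200 198 [390. 237.  84.]
200 201 [399. 247. 135.]
200 204 [400. 247. 135.]
200 306 [435. 262. 135.]
200 308 [436. 262. 136.]
200 310 [437. 262. 135.]
200 312 [437. 262. 135.]
200 314 [447. 259.  85.]
200 316 [448. 259.  85.]
200 318 [449. 259.  86.]
200 320 [462. 255.  24.]
200 322 [464. 255.  22.]
```

>>> send_rows(
  steps=[
    [[0.03,-0.007,-0.001,-0.001,0,0,0],[0.03,0,0,0.003,0,0,0],[0.03,-0.001,0,0.002,0,0,0],[0.03,0,0,0,0,0,0]],
  ],
)

```text
t: 11.92
ee_pos: [418.6, 214.2, 95.7]
eef_rot: [[-0.098, 0.995, -0.021], [0.98, 0.101, 0.173], [0.175, -0.004, -0.985]]
contact_force: [1.1, -0.6, -2.1]
finger_gap: 39.1
```

```bash
python3 - <<'E'
from h import *
c=cam('wrist','w6.png');st()
P=cloud(c)
print(np.round(P[150,230:290:20],1),np.round(P[150,196],1))
E
```

```text
t 11.97 [418.4 214.4  95.7] psi 5.79 zax [-0.022  0.173 -0.985] gap 39.1 F [-0.2  0.1 -2.4] q [  5.5   5.6 115.6  11.7  59.6  -6.3]
[[405.4 261.5 130.9]
 [412.3 262.2 130.4]
 [419.3 262.9 131.5]] [385.5 258.6  85.5]
```

>>> send_rows(
  steps=[
    [[0.03,0,0,0.001,0,0,0],[0.03,0,0,0.001,0,0,0],[0.03,0,0,0,0,0,0]],
  ],
)

```text
t: 12.22
ee_pos: [418.5, 214.7, 95.5]
eef_rot: [[-0.1, 0.995, -0.022], [0.98, 0.103, 0.172], [0.174, -0.005, -0.985]]
contact_force: [-7.9, -7.4, 18.0]
finger_gap: 39.3
```

>>> send_rows(
  steps=[
    [[0.06,0,0,-0.001,0,0,0],[0.06,0,0,0,0,0,0],[0.06,0,0,-0.01,0,0,0],[0.06,0,0,-0.03,0,0,0],[0.06,0,0,-0.035,0,0,0]],
  ],
)

```text
t: 12.63
ee_pos: [418.0, 201.8, 168.1]
eef_rot: [[-0.099, 0.995, -0.027], [0.98, 0.102, 0.173], [0.175, -0.009, -0.985]]
contact_force: [-0.6, 0.3, 0.3]
finger_gap: 60.2
```

```bash
python3 - <<'E'
from h import *
st()
plan([([470,60,330],Rt(5.8),0.06)])
E
```

```text
t 12.63 [418.  201.8 168.1] psi 5.87 zax [-0.027  0.173 -0.985] gap 60.2 F [-0.6  0.3  0.3] q [  3.8  -1.5 113.1  10.7  69.6  -5.8]
[[0.06,-0.019,0.006,-0.031,-0.1,-1.7,0.0],[0.06,-0.02,0.006,-0.03,-0.1,-1.7,0.0],[0.06,-0.022,0.006,-0.03,-0.1,-1.6,0.0],[0.06,-0.021,0.006,-0.029,-0.1,-1.7,0.0],[0.06,-0.023,0.006,-0.028,0.0,-1.7,0.0]]
[[0.06,-0.024,0.006,-0.028,-0.1,-1.7,0.0]]
end [469.6  59.8 330. ] 6
```

>>> send_rows(
  steps=[
    [[0.06,-0.019,0.006,-0.031,-0.1,-1.7,0],[0.06,-0.02,0.006,-0.03,-0.1,-1.7,0],[0.06,-0.022,0.006,-0.03,-0.1,-1.6,0],[0.06,-0.021,0.006,-0.029,-0.1,-1.7,0],[0.06,-0.023,0.006,-0.028,0,-1.7,0]],
  ],
)

```text
t: 13.05
ee_pos: [462.3, 82.9, 305.9]
eef_rot: [[-0.101, 0.995, 0.001], [0.995, 0.101, 0.028], [0.027, 0.004, -1.0]]
contact_force: [1.4, 0.3, -0.2]
finger_gap: 60.0
```

>>> send_rows(
  steps=[
    [[0.06,-0.024,0.006,-0.028,-0.1,-1.7,0],[0.08,0,0,0,0,0,0],[0.08,0,0,0,0,0,0]],
  ],
)

```text
t: 13.3
ee_pos: [471.7, 59.1, 333.1]
eef_rot: [[-0.099, 0.995, 0.009], [0.995, 0.099, -0.001], [-0.001, 0.009, -1.0]]
contact_force: [-0.0, 0.4, -0.9]
finger_gap: 79.8
```

```bash
python3 - <<'E'
from h import *
c=cam('wrist','w7.png');st()
E
```

```text
t 13.35 [470.6  59.8 331.3] psi 5.74 zax [ 0.005  0.    -1.   ] gap 80.0 F [-0.4  0.1 -0.9] q [ -7.2  -7.1  98.5   0.   88.3 -12.9]
```

View pics/w7.png

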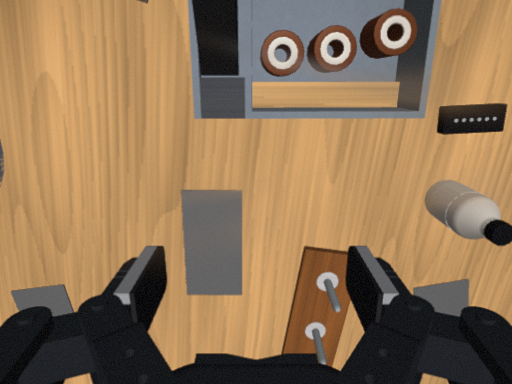

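```bash
cat > bob.py <<'E'
from h import *
import sys
def bobs(c,zt=63,reg=None):
    P=cloud(c);im=c['image'].astype(int)
    m=((abs(P[...,2]-zt)<3.5)&(im.min(-1)>110)).astype(np.uint8)
    n,l,s,ce=cv2.connectedComponentsWithStats(m)
    out=[]
    for i in range(1,n):
        if s[i,4]>60:
            k=(l==i).astype(np.uint8)
            cs,_=cv2.findContours(k,cv2.RETR_EXTERNAL,cv2.CHAIN_APPROX_NONE)
            pts=np.array([px_z(c,*q[0],zt)[:2] for q in max(cs,key=len)],np.float32)
            (x,y),r=cv2.minEnclosingCircle(pts)
            if r<35: 
                e=cv2.fitEllipse(pts) if len(pts)>5 else None
                out.append((round(x,1),round(y,1),round(r,1),np.round(e[0],1).tolist(),np.round(e[1],1).tolist(),np.round(ce[i]).tolist()))
    return out
if __name__=='__main__':
    for n in sys.argv[1:]:
        print(n); [print(b) for b in bobs(load(n))]
E
python3 - <<'E'
from h import *
c=load('wrist')
for p in [(282,52),(335,48),(396,31)]: print('bob',px_z(c,*p,63),px_d(c,p[0]-12,p[1]))
for p in [(327,282),(315,331)]: print('spd',px_z(c,*p,17))
for p in [(338,309),(322,362)]: print('tip',px_z(c,*p,85))
from bob import bobs
for b in bobs(c): print(b)
E
```

```text
bob [493.25056778 170.13080653  63.        ] [479.63977008 168.77127052  62.8074531 ]
bob [552.80314285 180.46268735  63.        ] [539.01177934 178.97072797  63.93346869]
bob [618.33175974 205.13869621  63.        ] [604.84735447 203.73934589  62.92929566]
spd [ 607.9961365  -152.29478205   17.        ]
spd [ 603.51360354 -246.4743386    17.        ]
tip [ 608.68762199 -150.52721343   85.        ]
tip [ 601.38229642 -243.35462803   85.        ]
(617.6, 204.1, 17.5, [617.6, 204.2], [33.8, 34.0], [395.0, 32.0])
(553.1, 180.3, 17.5, [553.0, 180.3], [33.9, 34.1], [335.0, 48.0])
(493.7, 169.3, 17.5, [493.7, 169.4], [33.7, 34.0], [282.0, 52.0])
(751.7, 15.9, 20.9, [784.5, -32.2], [91.8, 132.6], [462.0, 196.0])
```

```bash
python3 - <<'E'
from h import *
c=load('top');P=cloud(c)
# at t4: TCP 419,208,148
off=lambda p:(int(100+p[0]/4.4),int(120+p[1]/4.4))
for v in (270,330,390,420,450,480,510):
    print(v,[ (u,*np.round(P[off((u,v))[1],off((u,v))[0]]).astype(int)) for u in (250,260,275,300,360,420,445,460,470)])
E
python3 - <<'E'
import cv2
a=cv2.imread('pics/side0.png');cv2.imwrite('pics/arm.png',cv2.resize(a[0:240,0:180],None,fx=3,fy=2.5))
E
```

```text
270 [(250, np.int64(454), np.int64(204), np.int64(509)), (260, np.int64(454), np.int64(197), np.int64(508)), (275, np.int64(455), np.int64(191), np.int64(504)), (300, np.int64(456), np.int64(178), np.int64(497)), (360, np.int64(456), np.int64(149), np.int64(492)), (420, np.int64(457), np.int64(116), np.int64(487)), (445, np.int64(456), np.int64(101), np.int64(490)), (460, np.int64(457), np.int64(95), np.int64(485)), (470, np.int64(457), np.int64(90), np.int64(488))]
330 [(250, np.int64(419), np.int64(200), np.int64(524)), (260, np.int64(419), np.int64(193), np.int64(522)), (275, np.int64(420), np.int64(187), np.int64(520)), (300, np.int64(421), np.int64(175), np.int64(511)), (360, np.int64(421), np.int64(146), np.int64(505)), (420, np.int64(422), np.int64(113), np.int64(501)), (445, np.int64(421), np.int64(98), np.int64(508)), (460, np.int64(421), np.int64(92), np.int64(503)), (470, np.int64(421), np.int64(88), np.int64(502))]
390 [(250, np.int64(388), np.int64(195), np.int64(538)), (260, np.int64(388), np.int64(189), np.int64(536)), (275, np.int64(389), np.int64(184), np.int64(527))
[... 1476 characters left out ...]
7), np.int64(233), np.int64(4)), (420, np.int64(366), np.int64(186), np.int64(2)), (445, np.int64(340), np.int64(93), np.int64(541)), (460, np.int64(340), np.int64(86), np.int64(540)), (470, np.int64(340), np.int64(82), np.int64(537))]
510 [(250, np.int64(326), np.int64(187), np.int64(565)), (260, np.int64(326), np.int64(181), np.int64(564)), (275, np.int64(329), np.int64(190), np.int64(491)), (300, np.int64(347), np.int64(279), np.int64(-5)), (360, np.int64(346), np.int64(233), np.int64(5)), (420, np.int64(346), np.int64(185), np.int64(3)), (445, np.int64(327), np.int64(92), np.int64(544)), (460, np.int64(327), np.int64(85), np.int64(546)), (470, np.int64(327), np.int64(81), np.int64(545))]
```

View pics/arm.png

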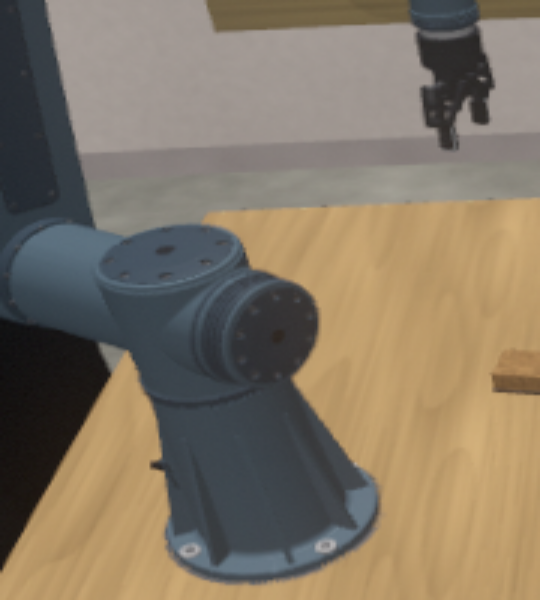

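```bash
python3 - <<'E'
from h import *
plan([([600,110,260],Rt(-84.2),0.07)])
E
```

```text
[[0.07,0.003,0.01,0.005,0.0,0.0,6.4],[0.07,0.003,0.009,0.005,0.0,0.0,6.4],[0.07,0.005,0.008,0.005,0.1,-0.1,6.5],[0.07,0.006,0.009,0.006,0.0,0.0,6.4],[0.07,0.006,0.007,0.005,0.0,0.0,6.4]]
[[0.07,0.007,0.007,0.005,0.0,0.0,6.4],[0.07,0.008,0.005,0.005,0.0,0.0,6.5],[0.07,0.009,0.005,0.005,0.1,0.0,6.4],[0.07,0.009,0.004,0.005,0.0,0.0,6.4],[0.07,0.01,0.003,0.005,0.0,-0.1,6.4]]
[[0.07,0.009,0.002,0.005,0.0,0.0,6.5],[0.07,0.01,0.0,0.005,0.0,0.0,6.4],[0.07,0.01,0.0,0.006,0.0,0.0,6.4],[0.07,0.01,-0.002,0.005,0.1,0.0,6.4]]
end [599.9 110.3 259.7] 14
```

>>> send_rows(
  steps=[
    [[0.07,0.003,0.01,0.005,0,0,6.4],[0.07,0.003,0.009,0.005,0,0,6.4],[0.07,0.005,0.008,0.005,0,0,6.5],[0.07,0.006,0.009,0.006,0,0,6.4],[0.07,0.006,0.007,0.005,0,0,6.4]],
  ],
)

```text
t: 13.77
ee_pos: [516.0, 78.8, 303.0]
eef_rot: [[0.448, 0.894, 0.001], [0.894, -0.448, 0.001], [0.001, 0.001, -1.0]]
contact_force: [0.1, 0.3, -0.1]
finger_gap: 70.0
```

>>> send_rows(
  steps=[
    [[0.07,0.007,0.007,0.005,0,0,6.4],[0.07,0.008,0.005,0.005,0,0,6.5],[0.07,0.009,0.005,0.005,0,0,6.4],[0.07,0.009,0.004,0.005,0,0,6.4],[0.07,0.01,0.003,0.005,0,0,6.4]],
  ],
)

```text
t: 14.18
ee_pos: [562.3, 97.1, 278.2]
eef_rot: [[0.854, 0.52, 0.001], [0.52, -0.854, 0.0], [0.001, 0.0, -1.0]]
contact_force: [-0.1, -1.0, 1.0]
finger_gap: 69.8
```

>>> send_rows(
  steps=[
    [[0.07,0.009,0.002,0.005,0,0,6.5],[0.07,0.01,0,0.005,0,0,6.4],[0.07,0.01,0,0.006,0,0,6.4],[0.07,0.01,-0.002,0.005,0,0,6.4],[0.07,0,0,0,0,0,0]],
  ],
)

```text
t: 14.6
ee_pos: [599.1, 111.7, 256.3]
eef_rot: [[0.995, 0.1, -0.0], [0.1, -0.995, 0.0], [-0.0, -0.001, -1.0]]
contact_force: [-0.7, 0.6, -0.5]
finger_gap: 69.9
```

```bash
cat > lid.py <<'E'
from h import *
from scipy.optimize import minimize
def lid(c):
    # hinge frame: chest centre 521,195 yaw 5.8
    P=cloud(c).reshape(-1,3); a=np.radians(5.8)
    d=P[:,:2]-[521,195]; x=d@[np.cos(a),np.sin(a)]; y=d@[-np.sin(a),np.cos(a)]
    m=(abs(x)<125)&(y>60)&(y<170)&(P[:,2]>130)&(P[:,2]<270)
    Y=y[m];Z=P[m,2]
    for _ in range(5):
        A=np.c_[Z-85,np.ones(len(Z))];s=np.linalg.lstsq(A,Y,rcond=None)[0]; r=Y-A@s; k=abs(r)<max(4,2*np.std(r)); Y,Z=Y[k],Z[k]
    return len(Y),'angle %.3f'%(np.pi/2+np.arctan(s[0])),'y at hinge %.1f'%s[1]
E
python3 - <<'E'
from h import *
from lid import lid
c=cam('side','s8.png');t=cam('top','t8.png');st()
print(lid(c),lid(t))
a=cv2.imread('pics/s8.png');cv2.imwrite('pics/s8z.png',cv2.resize(a[20:210,150:330],None,fx=3.1,fy=3.1,interpolation=cv2.INTER_CUBIC))
from bob import bobs
for b in bobs(t): print(b)
E
```

```text
t 14.70 [598.8 111.1 257.9] psi -83.86 zax [ 0.001 -0.    -1.   ] gap 70.2 F [-0.3  0.6  0.2] q [-0.6 13.4 85.4 -0.  81.2 83.2]
(2044, 'angle 1.588', 'y at hinge 95.7') (929, 'angle 1.595', 'y at hinge 94.9')
```

View pics/s8z.png

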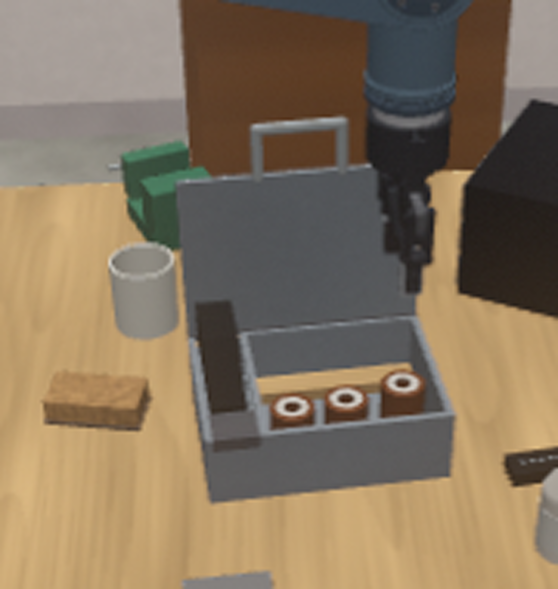

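```bash
python3 - <<'E'
from h import *
from lid import lid
for i in range(90):
    c=env.read_camera('side')
    if i%18==17: print(round(env.observe()['t'],2),lid(c))
E
```

```text
15.6 (2046, 'angle 1.550', 'y at hinge 96.3')
16.5 (2015, 'angle 1.524', 'y at hinge 95.6')
17.4 (1967, 'angle 1.490', 'y at hinge 95.9')
18.3 (1969, 'angle 1.476', 'y at hinge 95.8')
19.2 (1893, 'angle 1.463', 'y at hinge 96.3')
```

```bash
python3 - <<'E'
from h import *
from lid import lid
for i in range(60):
    c=env.read_camera('side')
    if i%20==19: print(round(env.observe()['t'],2),lid(c))
t=cam('top'); w=cam('wrist','w9.png')
from bob import bobs
print(lid(t)); [print(b) for b in bobs(w)]
cv2.imwrite('pics/s9z.png',cv2.resize(cv2.cvtColor(c['image'],cv2.COLOR_RGB2BGR)[60:210,190:310],None,fx=4,fy=4,interpolation=cv2.INTER_CUBIC))
E
```

```text
20.2 (1880, 'angle 1.458', 'y at hinge 95.6')
21.2 (1899, 'angle 1.445', 'y at hinge 95.8')
22.2 (1881, 'angle 1.445', 'y at hinge 95.7')
(315, 'angle 1.458', 'y at hinge 94.8')
(746.8, 6.7, 23.5, [764.0, -3.2], [59.4, 61.8], [377.0, 20.0])
(617.8, 204.3, 17.9, [617.8, 204.1], [34.3, 34.7], [165.0, 134.0])
(553.2, 180.2, 17.8, [553.1, 180.2], [34.0, 34.7], [186.0, 197.0])
(493.8, 169.4, 17.8, [493.8, 169.2], [34.4, 34.5], [194.0, 248.0])
```

View pics/s9z.png

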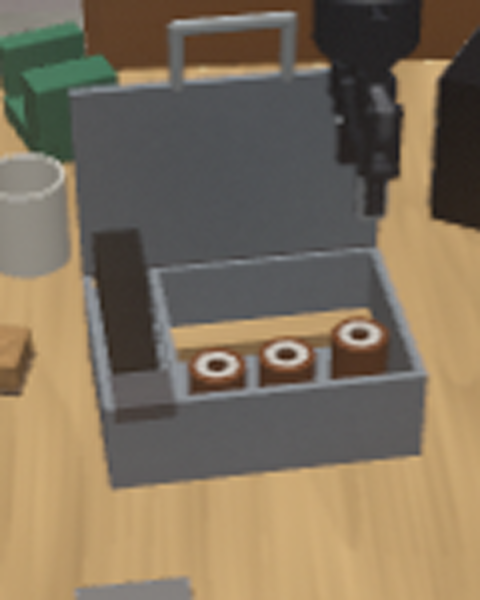

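View pics/w9.png

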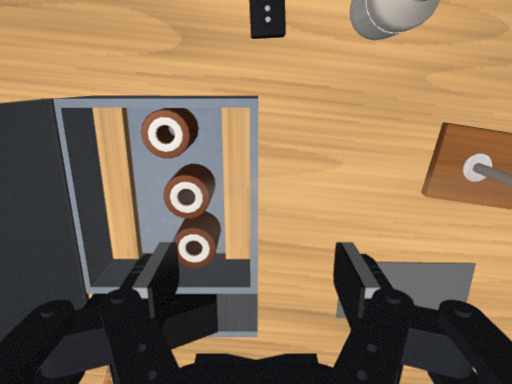

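```bash
python3 - <<'E'
from h import *
plan([([617.8,204.2,125],Rt(-84.2),0.07)])
E
```

```text
[[0.07,0.005,-0.018,0.027,0.0,-0.1,0.0],[0.07,0.006,-0.019,0.027,0.0,0.0,0.0],[0.07,0.005,-0.018,0.027,0.0,-0.1,0.0],[0.07,0.005,-0.018,0.027,0.0,0.0,0.1],[0.07,0.006,-0.019,0.026,0.0,-0.1,0.0]]
end [617.9 204.5 125.5] 5
```

>>> send_rows(
  steps=[
    [[0.07,0.005,-0.018,0.027,0,0,0],[0.07,0.006,-0.019,0.027,0,0,0],[0.07,0.005,-0.018,0.027,0,0,0],[0.07,0.005,-0.018,0.027,0,0,0.1],[0.07,0.006,-0.019,0.026,0,0,0]],
  ],
  grip_force=30,
)

```text
t: 22.72
ee_pos: [618.1, 205.2, 124.2]
eef_rot: [[0.995, 0.1, 0.005], [0.1, -0.995, -0.0], [0.005, 0.001, -1.0]]
contact_force: [0.2, 1.0, -0.1]
finger_gap: 70.1
```

>>> send_rows(
  steps=[
    [[0.07,0,0,0,0,0,0],[0.07,0,0,0,0,0,0]],
  ],
)

```text
t: 22.88
ee_pos: [616.6, 205.1, 123.3]
eef_rot: [[0.995, 0.102, 0.0], [0.102, -0.995, -0.001], [0.0, 0.001, -1.0]]
contact_force: [-0.2, -0.8, -0.4]
finger_gap: 70.3
```

```bash
python3 - <<'E'
from h import *
st()
plan([([617.8,204.2,26],Rt(-84.2),0.07,4)])
E
```

```text
t 22.88 [616.6 205.1 123.3] psi -84.12 zax [ 0.    -0.001 -1.   ] gap 70.3 F [-0.2 -0.8 -0.4] q [ 8.  25.8 85.5 -0.1 68.8 92.1]
[[0.07,0.0,0.0,0.024,0.0,0.0,0.0],[0.07,0.001,0.0,0.025,0.0,0.0,0.0],[0.07,0.0,0.001,0.024,0.1,0.0,0.1],[0.07,0.0,0.0,0.024,0.0,0.0,0.0]]
end [617.8 204.1  26.3] 4
```

>>> send_rows(
  steps=[
    [[0.07,0.001,0,0.024,0,0,0],[0.07,0,0.001,0.025,0,0,0],[0.07,0,0,0.024,0,0,0],[0.07,0,0,0.024,0,0,0],[0.07,0,0,0,0,0,0]],
  ],
)

```text
t: 23.3
ee_pos: [617.5, 202.1, 25.5]
eef_rot: [[0.995, 0.1, -0.001], [0.1, -0.995, -0.001], [-0.001, 0.001, -1.0]]
contact_force: [-1.9, 0.2, -1.0]
finger_gap: 70.2
```

>>> send_rows(
  steps=[
    [[0.04,0,0,0,0,0,0],[0.04,0,0,0,0,0,0],[0.04,0,0,0,0,0,0],[0.04,0,0,0,0,0,0]],
  ],
)

```text
t: 23.63
ee_pos: [621.6, 203.7, 31.1]
eef_rot: [[0.995, 0.101, 0.009], [0.101, -0.995, 0.0], [0.009, 0.001, -1.0]]
contact_force: [1.2, -0.2, 2.9]
finger_gap: 49.3
```

```bash
python3 - <<'E'
from h import *
st();cam('side','s10.png');c=cam('wrist','w10.png')
from lid import lid; print(lid(load('side')))
R=Rt(-84.2)
plan([([617,200,145],R,0.04),([612,0,180],R,0.04),([608,-150,180],R,0.04)])
E
```

```text
t 23.63 [621.6 203.7  31.1] psi -84.23 zax [ 0.009  0.    -1.   ] gap 49.3 F [ 1.2 -0.2  2.9] q [ 7.8 32.9 87.1 -0.1 59.5 92.1]
(1741, 'angle 1.445', 'y at hinge 95.9')
[[0.04,-0.001,0.001,-0.028,0.0,-0.1,0.0],[0.04,-0.001,0.001,-0.029,0.0,-0.2,0.0],[0.04,-0.001,0.0,-0.028,0.0,-0.1,0.0],[0.04,-0.001,0.001,-0.029,0.1,-0.1,0.0],[0.04,-0.005,0.033,-0.006,0.0,0.0,0.0]]
[[0.04,-0.004,0.033,-0.006,0.0,0.0,0.0],[0.04,-0.004,0.034,-0.005,0.0,0.0,0.0],[0.04,-0.004,0.033,-0.006,0.0,0.0,0.0],[0.04,-0.004,0.033,-0.006,0.0,0.0,0.0],[0.04,-0.004,0.033,-0.006,0.0,0.0,0.0]]
[[0.04,-0.005,0.037,0.0,0.0,0.0,0.0],[0.04,-0.005,0.037,0.0,0.0,0.0,0.0],[0.04,-0.005,0.037,0.0,0.0,0.0,0.0],[0.04,-0.005,0.038,0.0,0.0,0.0,0.0]]
end [ 607.6 -150.4  179.8] 14
```

View pics/w10.png

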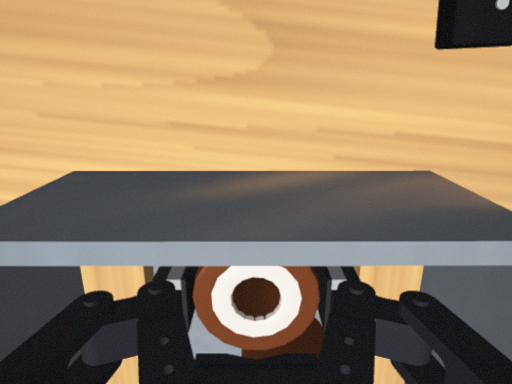

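```bash
cat > held.py <<'E'
from h import *
def held(c,o,lo=10,hi=70,ctr=None):
    # find ring (bright) of held bobbin: use depth points bright within tool xy<40 and fit plane height & circle
    P=cloud(c);im=c['image'].astype(int)
    q=(P-o['ee_pos'])@o['eef_rot']
    m=(im.min(-1)>120)&(abs(q[...,0])<30)&(abs(q[...,1])<24)&(q[...,2]<0)&(q[...,2]>-60)
    zt=np.median(q[m][:,2]); m&=abs(q[...,2]-zt)<3
    k=m.astype(np.uint8);cs,_=cv2.findContours(k,cv2.RETR_EXTERNAL,cv2.CHAIN_APPROX_NONE)
    pts=np.array([q[p[0][1],p[0][0]][:2] for p in max(cs,key=len)],np.float32)
    e=cv2.fitEllipse(pts); mc=cv2.minEnclosingCircle(pts)
    return 'top depth along tool %.1f'%zt,'offset tool xy',np.round(e[0],1),np.round(e[1],1),np.round(mc[0],1),round(mc[1],1)
E
python3 - <<'E'
from h import *
from held import held
c=load('wrist'); print(held(c,env.observe()))
for v in (262,298,340): print(px_z(c,256,v,63),px_d(c,256,v))
print(px_z(c,210,298,63),px_z(c,302,298,63))
E
```

```text
('top depth along tool -32.7', 'offset tool xy', array([-3.4,  0.1]), array([33.1, 34.7]), array([-3.3,  0.1]), 18.1)
[634.64316255 204.96920244  63.        ] [647.17408391 206.25502564  85.26349719]
[619.19754661 203.40035503  63.        ] [608.95308828 202.35125606  48.39707855]
[599.64756467 201.41459779  63.        ] [599.67689891 201.41759692  63.03344544]
[617.40701464 220.97553379  63.        ] [620.96936653 185.82253807  63.        ]
```

>>> send_rows(
  steps=[
    [[0.04,0,0,-0.015,0,0,0],[0.04,0,0,-0.028,0,0,0],[0.04,0,0,-0.03,0,0,0],[0.04,0,0,-0.03,0,0,0],[0.04,0,0,-0.02,0,0,0]],
  ],
)

```text
t: 24.15
ee_pos: [620.2, 204.1, 156.2]
eef_rot: [[0.995, 0.101, 0.009], [0.101, -0.995, 0.0], [0.009, 0.001, -1.0]]
contact_force: [0.8, 0.0, 0.4]
finger_gap: 49.5
```

>>> send_rows(
  steps=[
    [[0.04,-0.004,0.033,-0.006,0,0,0],[0.04,-0.004,0.034,-0.005,0,0,0],[0.04,-0.004,0.033,-0.006,0,0,0],[0.04,-0.004,0.033,-0.006,0,0,0],[0.04,-0.004,0.033,-0.006,0,0,0]],
  ],
)

```text
t: 24.57
ee_pos: [615.5, 35.3, 182.2]
eef_rot: [[0.995, 0.101, 0.006], [0.101, -0.995, -0.0], [0.006, 0.001, -1.0]]
contact_force: [0.2, 1.0, -1.2]
finger_gap: 49.6
```

```bash
python3 - <<'E'
from h import *
st()
R=Rt(-84.2)
plan([([560,-130,180],R,0.04)])
E
```

```text
t 24.57 [615.5  35.3 182.2] psi -84.19 zax [ 0.006 -0.    -1.   ] gap 49.6 F [ 0.2  1.  -1.2] q [-7.7 17.9 88.7  0.  73.  76.4]
[[0.04,-0.014,0.032,0.0,0.0,-0.1,0.0],[0.04,-0.015,0.032,0.001,0.0,0.0,0.0],[0.04,-0.014,0.031,0.0,0.0,-0.1,0.0],[0.04,-0.015,0.032,0.001,0.0,-0.1,0.0],[0.04,-0.014,0.032,0.0,0.1,0.0,0.0]]
end [ 559.9 -130.1  180.1] 5
```

>>> send_rows(
  steps=[
    [[0.04,-0.018,0.032,0,0,0,0],[0.04,-0.018,0.032,0,0,0,0],[0.04,-0.018,0.032,0,0,0,0],[0.04,-0.018,0.032,0,0,0,0],[0.04,-0.018,0.032,0,0,0,0]],
  ],
)

```text
t: 24.98
ee_pos: [541.5, -133.0, 181.5]
eef_rot: [[0.995, 0.101, 0.006], [0.101, -0.995, -0.001], [0.006, 0.001, -1.0]]
contact_force: [1.5, 0.1, -0.7]
finger_gap: 49.3
```

>>> send_rows(
  steps=[
    [[0.04,0,0.025,0,0,0,0],[0.04,0,0,0,0,0,0],[0.04,0,0,0,0,0,0],[0.04,0,0,0,0,0,0]],
  ],
)

```text
t: 25.32
ee_pos: [544.9, -156.1, 181.0]
eef_rot: [[0.995, 0.1, 0.005], [0.1, -0.995, -0.0], [0.005, 0.001, -1.0]]
contact_force: [0.1, 0.4, -1.4]
finger_gap: 49.5
```

```bash
python3 - <<'E'
from h import *
from held import held
c=cam('wrist','w11.png'); st(); print(held(c,env.observe()))
E
```

```text
t 25.37 [ 545.  -155.6  180.8] psi -84.18 zax [ 0.005 -0.    -1.   ] gap 48.9 F [-0.  -0.3 -0.7] q [-28.   12.   96.3   0.1  71.5  56.1]
('top depth along tool -32.4', 'offset tool xy', array([-2.8,  0.5]), array([34.2, 34.4]), array([-2.8,  0.5]), 18.1)
```

View pics/w11.png

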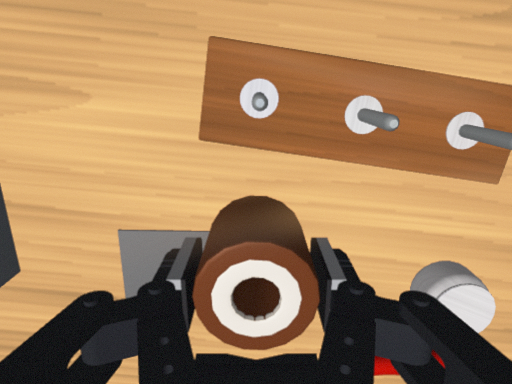

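```bash
python3 - <<'E'
from h import *
c=load('wrist')
im=cv2.cvtColor(c['image'],cv2.COLOR_RGB2BGR)
cv2.imwrite('pics/w11z.png',cv2.resize(im[60:160,220:510],None,fx=2.7,fy=4,interpolation=cv2.INTER_CUBIC))
P=cloud(c)
# washers: bright, z 13-19
m=((im.min(-1)>150)&(P[...,2]<25)&(P[...,2]>5)).astype(np.uint8)
n,l,s,ce=cv2.connectedComponentsWithStats(m)
for i in range(1,n):
    if s[i,4]>100: 
        cs,_=cv2.findContours((l==i).astype(np.uint8),cv2.RETR_EXTERNAL,cv2.CHAIN_APPROX_NONE)
        z=np.median(P[l==i][:,2]);pts=np.array([px_z(c,*p[0],z)[:2] for p in max(cs,key=len)],np.float32)
        print(s[i],np.round(z,1),cv2.minEnclosingCircle(pts),cv2.fitEllipse(pts)[:2])
print(px_z(c,260,102,85),px_d(c,260,102),px_z(c,392.5,122.5,85),px_d(c,392,123))
Q=P[(P[...,2]>78)&(P[...,2]<90)&(P[...,0]>570)]; 
for y in (-155,-250,-345): 
    k=Q[abs(Q[:,1]-y)<25]; print(y,len(k),k.mean(0) if len(k) else '')
E
```

```text
[240  79  39  39 958] 15.8 ((608.3338623046875, -152.2580108642578), 17.145057678222656) ((608.3519897460938, -152.2857666015625), (33.21664810180664, 33.62782669067383))
[345  95  38  39 818] 15.7 ((603.7003784179688, -247.0613250732422), 17.076435089111328) ((603.7968139648438, -246.4969940185547), (31.625402450561523, 32.34395980834961))
[446 112  38  37 780] 15.7 ((599.3740844726562, -341.8688049316406), 17.067838668823242) ((599.3259887695312, -341.2821350097656), (31.31707000732422, 32.42644119262695))
[ 608.82174337 -152.54502081   85.        ] [ 608.83606479 -152.54028907   85.27712524] [ 604.37817822 -246.38279983   85.        ] [ 604.00295386 -246.10029795   85.02066646]
-155 228 [ 608.46481738 -152.07321528   82.92406863]
-250 227 [ 603.98262279 -245.68736499   82.63332684]
-345 49 [ 598.34208877 -337.1613306    79.98021955]
```

```bash
python3 - <<'E'
from h import *
plan([([611.5,-151.8,125],Rt(-84.2),0.04,4)])
E
```

```text
[[0.04,0.017,0.001,0.014,0.0,-0.1,0.0],[0.04,0.016,0.0,0.014,0.0,0.0,0.0],[0.04,0.017,0.001,0.014,0.0,-0.1,0.0],[0.04,0.016,0.001,0.014,0.0,-0.1,0.0]]
end [ 611.1 -152.   125. ] 4
```

>>> send_rows(
  steps=[
    [[0.04,0.017,0.001,0.014,0,0,0],[0.04,0.017,0.001,0.014,0,0,0],[0.04,0.017,0,0.014,0,0,0],[0.04,0.016,0.001,0.014,0,0,0]],
  ],
)

```text
t: 25.7
ee_pos: [613.2, -150.9, 124.3]
eef_rot: [[0.995, 0.103, 0.005], [0.103, -0.995, -0.0], [0.005, 0.001, -1.0]]
contact_force: [0.5, -0.1, -1.4]
finger_gap: 49.7
```

>>> send_rows(
  steps=[
    [[0.04,0,0,0,0,0,0],[0.04,0,0,0,0,0,0],[0.04,0,0,0,0,0,0],[0.04,0,0,0,0,0,0]],
  ],
)

```text
t: 26.03
ee_pos: [612.1, -152.5, 125.7]
eef_rot: [[0.995, 0.101, 0.006], [0.101, -0.995, -0.001], [0.006, 0.001, -1.0]]
contact_force: [0.9, -0.2, -1.1]
finger_gap: 49.5
```

```bash
python3 - <<'E'
from h import *
from held import held
c=cam('wrist','w12.png'); st(); print(held(c,env.observe()))
E
```

```text
t 26.08 [ 612.2 -152.7  125.9] psi -84.21 zax [ 0.006 -0.001 -1.   ] gap 49.9 F [-0.5 -0.2 -0.1] q [-24.8  23.2  88.7   0.1  67.7  59.3]
('top depth along tool -32.0', 'offset tool xy', array([-2.7, -0.3]), array([34.3, 34.4]), array([-2.7,  0.1]), 18.3)
```

>>> send_rows(
  steps=[
    [[0.04,-0.001,0,0.02,0,0,0],[0.04,0,0,0.02,0,0,0],[0.04,0,0,0.02,0,0,0],[0.04,0,0,0.016,0,0,0],[0.04,0,0,0.008,0,0,0]],
  ],
)

```text
t: 26.5
ee_pos: [610.2, -152.7, 39.3]
eef_rot: [[0.995, 0.1, 0.003], [0.1, -0.995, 0.0], [0.003, -0.0, -1.0]]
contact_force: [-1.0, 0.1, -0.9]
finger_gap: 49.7
```

>>> send_rows(
  steps=[
    [[0.04,0,0,0.002,0,0,0],[0.04,0,0,0.001,0,0,0],[0.04,0,0,0,0,0,0]],
  ],
)

```text
t: 26.75
ee_pos: [612.2, -153.4, 38.7]
eef_rot: [[0.995, 0.101, 0.006], [0.101, -0.995, -0.001], [0.006, 0.002, -1.0]]
contact_force: [-0.2, -0.3, -0.4]
finger_gap: 49.7
```

```bash
python3 - <<'E'
from h import *
from held import held
c=cam('wrist','w13.png'); st(); print(held(c,env.observe()))
E
```

```text
t 26.80 [ 612.3 -153.4   38.9] psi -84.23 zax [ 0.007 -0.001 -1.   ] gap 49.5 F [ 0.2 -0.1 -1.1] q [-24.9  29.9  90.7   0.1  59.   59.3]
('top depth along tool -32.1', 'offset tool xy', array([-2.9, -0. ]), array([34.3, 34.5]), array([-3.1, -0.2]), 18.0)
```

>>> send_rows(
  steps=[
    [[0.04,0,0,0.001,0,0,0],[0.068,0,0,0,0,0,0],[0.068,0,0,0,0,0,0],[0.068,0,0,-0.015,0,0,0],[0.068,0,0,-0.03,0,0,0]],
  ],
)

```text
t: 27.22
ee_pos: [608.3, -151.7, 78.0]
eef_rot: [[0.995, 0.101, -0.003], [0.101, -0.995, 0.003], [-0.002, -0.003, -1.0]]
contact_force: [-0.9, 0.3, 0.8]
finger_gap: 68.1
```

>>> send_rows(
  steps=[
    [[0.068,0,0,-0.035,0,0,0],[0.068,0,0,-0.03,0,0,0],[0.068,-0.015,-0.02,-0.02,0,0,0],[0.068,-0.015,-0.03,-0.01,0,0,0],[0.068,-0.012,-0.034,0,0,0,0]],
  ],
)

```text
t: 27.63
ee_pos: [561.9, -74.6, 180.0]
eef_rot: [[0.995, 0.098, 0.011], [0.098, -0.995, -0.003], [0.01, 0.004, -1.0]]
contact_force: [-0.2, 0.9, -0.0]
finger_gap: 67.6
```

```bash
cat > look.py <<'E'
from h import *
from lid import lid
from bob import bobs
import sys
k=sys.argv[1]
s=cam('side','s%s.png'%k);w=cam('wrist','w%s.png'%k);st();print(lid(s))
for z in (63,70): print(z,[b[:4] for b in bobs(w,z) if b[2]<20])
E
python3 look.py 14; python3 - <<'E'
from h import *
plan([([560,80,260],Rt(-84.2),0.07)])
E
```

```text
t 27.73 [558.8 -69.7 177.1] psi -84.04 zax [ 0.004  0.001 -1.   ] gap 67.9 F [ 0.3  0.7 -0.4] q [-19.3  11.8  97.    0.2  71.   64.7]
(1338, 'angle 1.444', 'y at hinge 96.0')
63 []
70 [(609.4, -153.7, 17.5, [609.3, -153.6])]
[[0.07,0.003,-0.03,-0.017,0.0,-0.1,0.0],[0.07,0.004,-0.03,-0.016,0.0,0.0,0.1],[0.07,0.003,-0.029,-0.017,0.0,-0.1,0.0],[0.07,0.003,-0.03,-0.016,0.0,0.0,0.0],[0.07,0.004,-0.03,-0.017,0.0,-0.1,0.1]]
end [560.2  80.2 260.2] 5
```

View pics/s14.png

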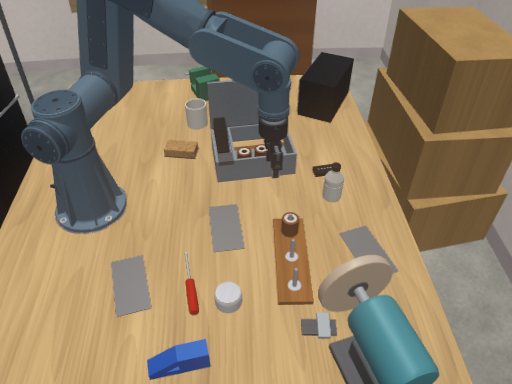

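>>> send_rows(
  steps=[
    [[0.07,0.003,-0.03,-0.017,0,0,0],[0.07,0.004,-0.03,-0.016,0,0,0],[0.07,0.003,-0.03,-0.017,0,0,0],[0.07,0.003,-0.03,-0.016,0,0,0],[0.07,0.004,-0.03,-0.017,0,0,0]],
  ],
)

```text
t: 28.15
ee_pos: [562.0, 78.3, 260.0]
eef_rot: [[0.995, 0.1, 0.005], [0.1, -0.995, -0.001], [0.005, 0.001, -1.0]]
contact_force: [0.6, 0.0, 0.5]
finger_gap: 70.1
```

>>> send_rows(
  steps=[
    [[0.07,0,0,0,0,0,0],[0.07,0,0,0,0,0,0]],
  ],
)

```text
t: 28.32
ee_pos: [562.9, 78.4, 260.5]
eef_rot: [[0.995, 0.104, 0.007], [0.104, -0.995, -0.001], [0.007, 0.002, -1.0]]
contact_force: [-0.5, -0.0, -0.3]
finger_gap: 70.2
```

```bash
python3 look.py 15
```

```text
t 28.42 [561.9  76.7 258.5] psi -84.22 zax [ 0.004 -0.001 -1.   ] gap 70.1 F [-0.3 -0.4 -0.3] q [-4.2  7.9 91.7 -0.  80.2 80. ]
(1793, 'angle 1.443', 'y at hinge 95.9')
63 [(553.3, 180.3, 17.9, [553.1, 180.2]), (493.7, 169.3, 17.8, [493.8, 169.3])]
70 [(609.3, -153.5, 17.6, [609.3, -153.5])]
```

View pics/w15.png

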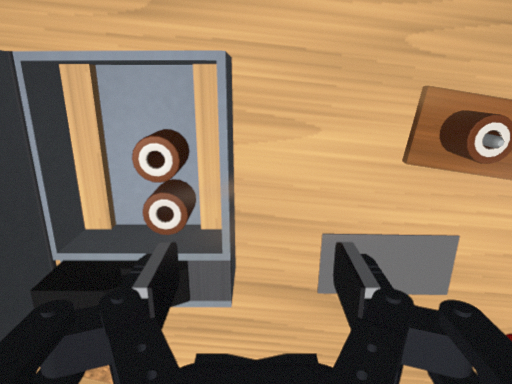

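```bash
python3 - <<'E'
from h import *
R=Rt(-84.2)
plan([([552,180,120],R,0.07),([552,180,75],R,0.07,2),([552,180,27],R,0.07,3)])
E
```

```text
[[0.07,0.0,-0.021,0.028,0.0,0.0,0.0],[0.07,0.0,-0.021,0.027,0.0,-0.1,0.0],[0.07,0.0,-0.02,0.028,0.0,0.0,0.0],[0.07,0.0,-0.021,0.028,0.1,-0.1,0.0],[0.07,0.0,-0.021,0.027,0.0,0.0,0.0]]
[[0.07,0.0,0.0,0.023,0.0,0.0,0.0],[0.07,0.0,0.0,0.022,0.0,0.0,0.0],[0.07,0.0,0.0,0.016,0.0,0.0,0.0],[0.07,0.0,0.0,0.016,0.0,0.0,0.0],[0.07,0.0,0.0,0.016,0.0,0.0,0.0]]
end [551.8 180.1  27.4] 10
```

>>> send_rows(
  steps=[
    [[0.07,0,-0.021,0.028,0,0,0],[0.07,0,-0.021,0.027,0,0,0],[0.07,0,-0.02,0.028,0,0,0],[0.07,0,-0.021,0.028,0,0,0],[0.07,0,-0.021,0.027,0,0,0]],
  ],
)

```text
t: 28.83
ee_pos: [551.6, 179.7, 118.6]
eef_rot: [[0.995, 0.098, 0.003], [0.098, -0.995, -0.001], [0.003, 0.001, -1.0]]
contact_force: [0.6, 0.2, 0.5]
finger_gap: 70.1
```

>>> send_rows(
  steps=[
    [[0.07,0,0,0,0,0,0],[0.07,0,0,0.023,0,0,0],[0.07,0,0,0.022,0,0,0],[0.07,0,0,0.022,0,0,0],[0.07,0,0,0.018,0,0,0]],
  ],
)

```text
t: 29.25
ee_pos: [552.4, 178.7, 34.6]
eef_rot: [[0.995, 0.099, 0.003], [0.099, -0.995, -0.001], [0.003, 0.001, -1.0]]
contact_force: [-0.4, 0.4, -0.7]
finger_gap: 69.9
```

>>> send_rows(
  steps=[
    [[0.07,0,0,0.007,0,0,0],[0.07,0,0,0,0,0,0]],
  ],
)

```text
t: 29.42
ee_pos: [551.5, 179.1, 27.3]
eef_rot: [[0.995, 0.099, 0.001], [0.099, -0.995, -0.001], [0.001, 0.001, -1.0]]
contact_force: [-0.0, -0.7, 0.4]
finger_gap: 70.1
```

```bash
python3 - <<'E'
from h import *
st()
E
```

```text
t 29.42 [551.5 179.1  27.3] psi -84.32 zax [ 0.001 -0.001 -1.   ] gap 70.1 F [-0.  -0.7  0.4] q [ 6.3 25.9 98.5 -0.1 55.6 90.7]
```

>>> send_rows(
  steps=[
    [[0.04,0,0,0,0,0,0],[0.04,0,0,0,0,0,0],[0.04,0,0,0,0,0,0],[0.04,0,0,0,0,0,0]],
  ],
)

```text
t: 29.75
ee_pos: [553.9, 180.6, 30.6]
eef_rot: [[0.995, 0.101, 0.007], [0.101, -0.995, -0.0], [0.007, 0.001, -1.0]]
contact_force: [0.4, -1.0, 2.7]
finger_gap: 49.9
```

>>> send_rows(
  steps=[
    [[0.04,0,0,-0.015,0,0,0],[0.04,0,0,-0.028,0,0,0],[0.04,0,0,-0.03,0,0,0],[0.04,0,0,-0.03,0,0,0],[0.04,0,0,-0.03,0,0,0]],
  ],
)

```text
t: 30.17
ee_pos: [551.8, 180.9, 164.0]
eef_rot: [[0.995, 0.101, 0.005], [0.101, -0.995, -0.0], [0.005, 0.001, -1.0]]
contact_force: [-0.1, 0.4, -1.6]
finger_gap: 50.0
```

```bash
python3 - <<'E'
from h import *
from held import held
c=cam('wrist','w16.png'); st(); print(held(c,env.observe()))
plan([([600,-50,170],Rt(-84.2),0.04),([606.5,-246,125],Rt(-84.2),0.04)])
E
```

```text
t 30.22 [555.6 181.6 171.1] psi -84.19 zax [ 0.015  0.001 -1.   ] gap 50.0 F [3.7 0.7 3.2] q [ 6.5 14.4 94.6 -0.1 70.2 90.7]
('top depth along tool -25.5', 'offset tool xy', array([-4. ,  0.3]), array([34.3, 34.6]), array([-4.1,  0.5]), 18.0)
[[0.04,0.003,0.034,0.0,0.0,-0.1,0.0],[0.04,0.003,0.033,0.0,0.0,-0.2,0.0],[0.04,0.003,0.034,0.001,0.0,-0.1,0.0],[0.04,0.003,0.033,0.0,0.0,-0.1,0.0],[0.04,0.003,0.034,0.0,0.0,-0.1,0.0]]
[[0.04,0.003,0.033,0.0,0.0,-0.2,0.0],[0.04,0.003,0.034,0.0,0.0,-0.1,0.0],[0.04,-0.003,0.032,0.008,0.0,0.0,0.0],[0.04,-0.002,0.033,0.008,0.0,0.0,0.0],[0.04,-0.002,0.033,0.007,0.0,0.0,0.0]]
[[0.04,-0.002,0.032,0.008,0.0,0.0,0.0],[0.04,-0.002,0.033,0.007,0.0,0.0,0.0],[0.04,-0.003,0.032,0.008,0.0,0.0,0.0]]
end [ 606.1 -245.6  124.6] 13
```

>>> send_rows(
  steps=[
    [[0.04,0.003,0.034,0,0,0,0],[0.04,0.003,0.033,0,0,0,0],[0.04,0.003,0.034,0,0,0,0],[0.04,0.003,0.033,0,0,0,0],[0.04,0.003,0.034,0,0,0,0]],
  ],
)

```text
t: 30.63
ee_pos: [584.0, 14.0, 162.9]
eef_rot: [[0.995, 0.101, 0.006], [0.101, -0.995, -0.0], [0.006, 0.001, -1.0]]
contact_force: [0.0, 0.4, -1.6]
finger_gap: 50.0
```

>>> send_rows(
  steps=[
    [[0.04,0.003,0.033,0,0,0,0],[0.04,0.003,0.034,0,0,0,0],[0.04,-0.003,0.032,0,0,0,0],[0.04,-0.002,0.033,0,0,0,0],[0.04,-0.002,0.033,0.005,0,0,0]],
  ],
)

```text
t: 31.05
ee_pos: [600.1, -150.8, 158.9]
eef_rot: [[0.995, 0.101, 0.007], [0.101, -0.995, -0.001], [0.007, 0.002, -1.0]]
contact_force: [0.5, -0.3, -0.6]
finger_gap: 49.7
```

>>> send_rows(
  steps=[
    [[0.04,-0.002,0.032,0.008,0,0,0],[0.04,-0.002,0.033,0.01,0,0,0],[0.04,-0.003,0.032,0.01,0,0,0],[0.04,0,0,0,0,0,0],[0.04,0,0,0,0,0,0]],
  ],
)

```text
t: 31.47
ee_pos: [601.6, -247.8, 128.8]
eef_rot: [[0.995, 0.098, 0.004], [0.098, -0.995, 0.0], [0.004, -0.0, -1.0]]
contact_force: [-0.1, 0.1, -0.6]
finger_gap: 49.7
```

```bash
python3 - <<'E'
from h import *
from held import held
c=cam('wrist','w17.png'); st(); print(held(c,env.observe()))
E
```

```text
t 31.52 [ 602.1 -246.5  129.3] psi -84.30 zax [ 0.004  0.    -1.   ] gap 50.1 F [-0.7  0.  -1.1] q [-32.8  25.3  85.3   0.2  69.2  51.5]
('top depth along tool -32.0', 'offset tool xy', array([-0.8,  1.3]), array([34.3, 34.5]), array([-0.9,  1.4]), 17.9)
```

```bash
python3 - <<'E'
from h import *
from held import held
for i in range(4):
    c=cam('wrist'); c=cam('wrist'); st(); print(held(c,env.observe()))
from bob import bobs
E
```

```text
t 31.62 [ 602.7 -245.3  130. ] psi -84.17 zax [ 0.005 -0.    -1.   ] gap 49.9 F [ 0.   0.4 -0.8] q [-32.6  25.2  85.4   0.2  69.2  51.5]
('top depth along tool -32.2', 'offset tool xy', array([-0.6,  0.4]), array([34.3, 34.5]), array([-0.7,  0.3]), 18.0)
t 31.72 [ 602.9 -245.   130.3] psi -84.13 zax [ 0.005 -0.001 -1.   ] gap 50.1 F [-0.3  0.7 -1.3] q [-32.6  25.2  85.4   0.2  69.2  51.5]
('top depth along tool -32.5', 'offset tool xy', array([-0.4,  0.1]), array([34.2, 34.5]), array([-0.3,  0.2]), 18.1)
t 31.82 [ 602.9 -245.2  130.3] psi -84.13 zax [ 0.006 -0.001 -1.   ] gap 49.9 F [-0.2 -0.5  0. ] q [-32.6  25.2  85.3   0.1  69.2  51.5]
('top depth along tool -32.6', 'offset tool xy', array([-0.3, -0.1]), array([34.3, 34.6]), array([-0.3, -0.3]), 18.0)
t 31.92 [ 602.8 -245.5  130. ] psi -84.16 zax [ 0.005 -0.001 -1.   ] gap 49.8 F [-1.4  0.3 -1.9] q [-32.7  25.2  85.3   0.1  69.2  51.4]
('top depth along tool -32.7', 'offset tool xy', array([-0.2, -0.2]), array([34.4, 34.5]), array([-0.3, -0.5]), 18.1)
```

>>> send_rows(
  steps=[
    [[0.04,0.001,0.001,0.015,0,0,0],[0.04,0,0,0.02,0,0,0],[0.04,0,0,0.022,0,0,0],[0.04,0,0,0.02,0,0,0],[0.04,0,0,0.012,0,0,0]],
  ],
)

```text
t: 32.33
ee_pos: [602.3, -246.0, 37.0]
eef_rot: [[0.995, 0.101, 0.001], [0.101, -0.995, 0.002], [0.001, -0.002, -1.0]]
contact_force: [-12.8, 10.9, 47.0]
finger_gap: 50.0
```

>>> send_rows(
  steps=[
    [[0.04,0,0,0.002,0,0,0],[0.04,0,0,0.001,0,0,0],[0.04,0,0,0,0,0,0],[0.04,0,0,0,0,0,0]],
  ],
)

```text
t: 32.67
ee_pos: [604.1, -247.3, 37.7]
eef_rot: [[0.995, 0.101, 0.005], [0.101, -0.995, -0.001], [0.005, 0.001, -1.0]]
contact_force: [-0.2, -0.6, -1.2]
finger_gap: 50.3
```

```bash
python3 - <<'E'
from h import *
from held import held
c=cam('wrist','w18.png'); st(); print(held(c,env.observe()))
E
```

```text
t 32.72 [ 604.2 -247.4   37.9] psi -84.22 zax [ 0.005 -0.001 -1.   ] gap 50.0 F [ 0.4 -0.2 -1.7] q [-32.7  32.3  87.1   0.1  60.3  51.4]
('top depth along tool -33.8', 'offset tool xy', array([-0.7, -0.1]), array([34.3, 34.5]), array([-0.9, -0.1]), 18.0)
```

>>> send_rows(
  steps=[
    [[0.068,0,0,0,0,0,0],[0.068,0,0,0,0,0,0],[0.068,0,0,-0.005,0,0,0],[0.068,0,0,-0.02,0,0,0],[0.068,0,0,-0.035,0,0,0]],
  ],
)

```text
t: 33.13
ee_pos: [601.0, -245.6, 94.4]
eef_rot: [[0.995, 0.1, -0.002], [0.1, -0.995, 0.004], [-0.002, -0.004, -1.0]]
contact_force: [-0.3, 1.0, 0.1]
finger_gap: 68.0
```

>>> send_rows(
  steps=[
    [[0.068,0,0,-0.035,0,0,0],[0.068,0,0,-0.035,0,0,0],[0.068,-0.01,-0.03,-0.015,0,0,0],[0.068,-0.01,-0.036,-0.01,0,0,0],[0.068,-0.01,-0.036,-0.01,0,0,0]],
  ],
)

```text
t: 33.55
ee_pos: [563.1, -148.6, 204.6]
eef_rot: [[0.995, 0.099, 0.008], [0.099, -0.995, -0.002], [0.007, 0.002, -1.0]]
contact_force: [-0.1, 1.1, 0.1]
finger_gap: 67.8
```

```bash
python3 look.py 19; python3 - <<'E'
from h import *
plan([([530,70,260],Rt(-84.2),0.07)])
E
```

```text
t 33.65 [ 562.5 -144.6  205.1] psi -84.01 zax [ 0.007 -0.    -1.   ] gap 67.7 F [-0.5 -1.7 -0.4] q [-26.2  12.2  93.1   0.2  74.4  57.7]
(1220, 'angle 1.445', 'y at hinge 95.9')
63 []
70 [(609.4, -153.7, 17.5, [609.4, -153.6]), (603.4, -247.2, 17.5, [603.4, -247.3])]
[[0.07,-0.002,-0.036,-0.009,0.0,-0.1,0.0],[0.07,-0.001,-0.036,-0.009,0.0,0.0,0.1],[0.07,-0.002,-0.036,-0.01,0.0,-0.1,0.0],[0.07,-0.002,-0.036,-0.009,0.0,-0.1,0.0],[0.07,-0.001,-0.037,-0.009,0.0,0.0,0.1]]
[[0.07,-0.002,-0.036,-0.009,0.0,-0.1,0.0]]
end [530.   70.3 259.9] 6
```

Two are mounted (S1 and S2, tops at 70 mm). On to the last one.

>>> send_rows(
  steps=[
    [[0.07,-0.002,-0.036,-0.009,0,0,0],[0.07,-0.001,-0.036,-0.009,0,0,0],[0.07,-0.002,-0.036,-0.01,0,0,0],[0.07,-0.002,-0.036,-0.009,0,0,0],[0.07,-0.001,-0.036,-0.009,0,0,0]],
  ],
)

```text
t: 34.07
ee_pos: [536.6, 30.6, 249.3]
eef_rot: [[0.995, 0.1, 0.006], [0.1, -0.995, -0.001], [0.006, 0.001, -1.0]]
contact_force: [1.6, -0.2, 0.1]
finger_gap: 69.9
```

>>> send_rows(
  steps=[
    [[0.07,-0.001,-0.036,-0.009,0,0,0],[0.07,0,0,0,0,0,0],[0.07,0,0,0,0,0,0]],
  ],
)

```text
t: 34.32
ee_pos: [532.5, 66.7, 258.4]
eef_rot: [[0.995, 0.104, 0.007], [0.104, -0.995, -0.001], [0.007, 0.002, -1.0]]
contact_force: [0.3, -0.4, 0.3]
finger_gap: 70.0
```

```bash
python3 look.py 20
```

```text
t 34.42 [532.4  64.7 257.2] psi -84.22 zax [ 0.005 -0.001 -1.   ] gap 70.1 F [ 0.3  0.3 -0.6] q [-5.7  3.9 96.2 -0.  79.6 78.5]
(1723, 'angle 1.442', 'y at hinge 96.1')
63 [(493.7, 169.3, 17.8, [493.8, 169.3])]
70 [(609.5, -153.4, 17.5, [609.4, -153.4])]
```

View pics/w20.png

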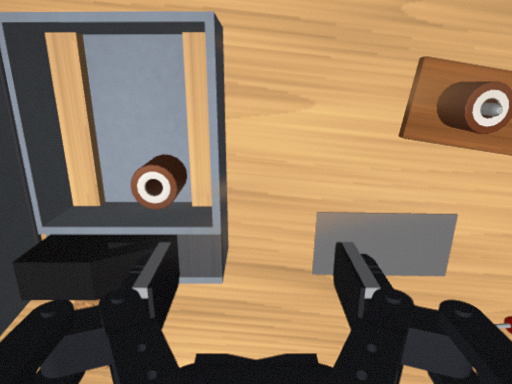

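```bash
python3 - <<'E'
from h import *
R=Rt(-84.2)
plan([([498,169.7,120],R,0.07),([498,169.7,29],R,0.07,5)])
E
```

```text
[[0.07,-0.005,-0.022,0.027,0.0,-0.1,0.0],[0.07,-0.005,-0.021,0.028,0.0,0.0,0.0],[0.07,-0.004,-0.022,0.027,0.1,-0.1,0.0],[0.07,-0.005,-0.021,0.028,0.0,0.0,0.0],[0.07,-0.005,-0.022,0.027,0.0,-0.1,0.0]]
[[0.07,0.0,0.0,0.018,0.0,0.0,0.0],[0.07,0.0,0.0,0.018,0.0,0.0,0.0],[0.07,0.0,0.0,0.019,0.0,0.0,0.0],[0.07,0.0,0.0,0.018,0.0,0.0,0.0],[0.07,0.0,0.0,0.018,0.0,0.0,0.0]]
end [498.  169.6  29.1] 10
```

>>> send_rows(
  steps=[
    [[0.07,-0.005,-0.022,0.027,0,0,0],[0.07,-0.005,-0.021,0.028,0,0,0],[0.07,-0.004,-0.022,0.027,0,0,0],[0.07,-0.005,-0.021,0.028,0,0,0],[0.07,-0.005,-0.022,0.027,0,0,0]],
  ],
)

```text
t: 34.83
ee_pos: [498.0, 169.2, 118.2]
eef_rot: [[0.995, 0.098, 0.004], [0.098, -0.995, -0.001], [0.004, 0.001, -1.0]]
contact_force: [0.6, 0.4, 0.6]
finger_gap: 70.0
```

>>> send_rows(
  steps=[
    [[0.07,0,0,0,0,0,0],[0.07,0,0,0,0,0,0]],
  ],
)

```text
t: 35.0
ee_pos: [496.6, 169.4, 117.8]
eef_rot: [[0.995, 0.101, -0.0], [0.101, -0.995, -0.001], [-0.0, 0.001, -1.0]]
contact_force: [0.5, -0.8, 0.1]
finger_gap: 69.9
```

```bash
python3 - <<'E'
from h import *
st()
E
```

```text
t 35.00 [496.6 169.4 117.8] psi -84.23 zax [-0.    -0.001 -1.   ] gap 69.9 F [ 0.5 -0.8  0.1] q [ 5.900e+00  1.170e+01  1.048e+02 -1.000e-01  6.350e+01  9.020e+01]
```

>>> send_rows(
  steps=[
    [[0.07,0.001,0,0.018,0,0,0],[0.07,0,0,0.018,0,0,0],[0.07,0,0,0.018,0,0,0],[0.07,0,0,0.018,0,0,0],[0.07,0,0,0.016,0,0,0]],
  ],
)

```text
t: 35.42
ee_pos: [501.7, 168.5, 32.5]
eef_rot: [[0.995, 0.098, 0.008], [0.098, -0.995, -0.001], [0.007, 0.001, -1.0]]
contact_force: [0.5, -0.8, 0.9]
finger_gap: 70.3
```

>>> send_rows(
  steps=[
    [[0.07,0,0,0,0,0,0],[0.04,0,0,0,0,0,0],[0.04,0,0,0,0,0,0],[0.04,0,0,0,0,0,0],[0.04,0,0,0,0,0,0]],
  ],
)

```text
t: 35.83
ee_pos: [501.5, 169.2, 33.5]
eef_rot: [[0.995, 0.1, 0.008], [0.1, -0.995, -0.001], [0.008, 0.002, -1.0]]
contact_force: [1.0, -5.5, 5.4]
finger_gap: 48.4
```

>>> send_rows(
  steps=[
    [[0.04,0,0,-0.01,0,0,0],[0.04,0.001,0,-0.025,0,0,0],[0.04,0.002,0,-0.03,0,0,0],[0.04,0.002,0,-0.03,0,0,0],[0.04,0.002,0,-0.03,0,0,0]],
  ],
)

```text
t: 36.25
ee_pos: [504.9, 171.2, 158.5]
eef_rot: [[0.995, 0.101, 0.003], [0.101, -0.995, -0.0], [0.003, 0.0, -1.0]]
contact_force: [0.7, -0.4, -0.7]
finger_gap: 48.2
```

```bash
python3 - <<'E'
from h import *
from held import held
c=cam('side');c=cam('wrist','w21.png'); st(); print(held(c,env.observe()))
from lid import lid; print(lid(load('side')))
R=Rt(-84.2)
plan([([575,-60,175],R,0.04),([603,-341,150],R,0.04)])
E
```

```text
t 36.35 [509.3 171.7 163.1] psi -84.21 zax [ 0.015  0.001 -1.   ] gap 48.3 F [ 0.5 -0.3  0.3] q [  6.    9.2 101.8  -0.   68.2  90.2]
('top depth along tool -32.1', 'offset tool xy', array([-7.3,  0.1]), array([34.3, 34.5]), array([-7.5, -0. ]), 18.0)
(1663, 'angle 1.444', 'y at hinge 96.0')
[[0.04,0.006,0.034,-0.002,0.0,-0.1,0.0],[0.04,0.006,0.034,-0.001,0.0,-0.1,0.0],[0.04,0.006,0.034,-0.002,0.0,-0.2,0.0],[0.04,0.006,0.034,-0.001,0.0,-0.1,0.0],[0.04,0.006,0.033,-0.002,0.0,-0.1,0.0]]
[[0.04,0.006,0.034,-0.002,0.0,-0.1,0.0],[0.04,0.006,0.034,-0.001,0.0,-0.1,0.0],[0.04,0.0,0.035,0.003,0.0,0.0,0.0],[0.04,0.0,0.036,0.003,0.0,0.0,0.0],[0.04,0.0,0.035,0.003,0.0,0.0,0.0]]
[[0.04,0.0,0.035,0.003,0.0,0.0,0.0],[0.04,0.0,0.036,0.003,0.0,0.0,0.0],[0.04,0.0,0.035,0.003,0.0,0.0,0.0],[0.04,0.0,0.035,0.004,0.0,0.0,0.0],[0.04,0.0,0.036,0.003,0.0,0.0,0.0]]
end [ 603.5 -341.4  149.7] 15
```

```bash
python3 - <<'E'
from h import *
t=cam('top','t21.png');P=cloud(t)
m=(P[...,0]>580)&(P[...,1]<-300)&(P[...,2]>25)&(P[...,0]<800)&(P[...,1]>-600)
Q=P[m]
for y in range(-600,-300,25):
    k=Q[(Q[:,1]>=y)&(Q[:,1]<y+25)]
    if len(k)>3: print(y,len(k),'x',k[:,0].min().round(),'z',k[:,2].max().round())
s=load('side');P=cloud(s);m=(P[...,0]>560)&(P[...,1]<-370)&(P[...,2]>25)&(P[...,0]<900)&(P[...,1]>-600);Q=P[m]
for x in range(560,860,25):
    k=Q[(Q[:,0]>=x)&(Q[:,0]<x+25)]
    if len(k)>3: print('x',x,len(k),'y',k[:,1].max().round(),'z',k[:,2].max().round())
E
```

```text
-600 316 x 678.0 z 201.0
-575 324 x 675.0 z 200.0
-550 325 x 661.0 z 199.0
-525 419 x 682.0 z 199.0
-500 210 x 718.0 z 193.0
-475 91 x 632.0 z 219.0
-450 548 x 631.0 z 231.0
-425 584 x 688.0 z 230.0
-400 8 x 789.0 z 162.0
-350 26 x 591.0 z 89.0
x 610 55 y -445.0 z 165.0
x 635 389 y -437.0 z 203.0
x 660 519 y -432.0 z 220.0
x 685 1500 y -425.0 z 226.0
x 710 1241 y -419.0 z 226.0
x 735 883 y -414.0 z 224.0
x 760 728 y -409.0 z 214.0
x 785 281 y -415.0 z 193.0
```

>>> send_rows(
  steps=[
    [[0.04,0.006,0.034,-0.002,0,0,0],[0.04,0.006,0.034,-0.001,0,0,0],[0.04,0.006,0.034,-0.002,0,0,0],[0.04,0.006,0.034,-0.001,0,0,0],[0.04,0.006,0.033,-0.002,0,0,0]],
  ],
)

```text
t: 36.82
ee_pos: [551.2, 4.8, 163.5]
eef_rot: [[0.995, 0.101, 0.001], [0.101, -0.995, 0.001], [0.001, -0.001, -1.0]]
contact_force: [0.4, 1.3, -1.8]
finger_gap: 48.5
```

>>> send_rows(
  steps=[
    [[0.04,0.006,0.034,-0.002,0,0,0],[0.04,0.006,0.034,-0.001,0,0,0],[0.04,0,0.035,0.003,0,0,0],[0.04,0,0.036,0.003,0,0,0],[0.04,0,0.035,0.003,0,0,0]],
  ],
)

```text
t: 37.23
ee_pos: [580.8, -166.9, 157.4]
eef_rot: [[0.995, 0.101, 0.002], [0.101, -0.995, 0.002], [0.002, -0.001, -1.0]]
contact_force: [0.9, 0.5, -1.6]
finger_gap: 48.3
```

>>> send_rows(
  steps=[
    [[0.04,0,0.035,0.003,0,0,0],[0.04,0,0.036,0.003,0,0,0],[0.04,0,0.035,0.003,0,0,0],[0.04,0,0.035,0.004,0,0,0],[0.04,0,0.03,0.003,0,0,0]],
  ],
)

```text
t: 37.65
ee_pos: [597.9, -337.4, 141.0]
eef_rot: [[0.995, 0.1, 0.002], [0.1, -0.995, 0.002], [0.002, -0.002, -1.0]]
contact_force: [-0.2, -0.1, -1.9]
finger_gap: 48.9
```

>>> send_rows(
  steps=[
    [[0.04,0,0,0,0,0,0],[0.04,0,0,0,0,0,0],[0.04,0,0,0,0,0,0],[0.04,0,0,0,0,0,0]],
  ],
)

```text
t: 37.98
ee_pos: [599.0, -334.3, 142.7]
eef_rot: [[0.995, 0.102, 0.003], [0.102, -0.995, 0.001], [0.003, -0.001, -1.0]]
contact_force: [0.2, -0.2, -0.9]
finger_gap: 48.3
```

```bash
python3 - <<'E'
from h import *
from held import held
for i in range(2):
    c=cam('wrist');c=cam('wrist'); st(); print(held(c,env.observe()))
E
```

```text
t 38.08 [ 599.5 -334.4  143.5] psi -84.13 zax [ 0.004  0.    -1.   ] gap 48.3 F [ 0.9  1.7 -0.5] q [-39.1  28.6  78.8   0.2  72.4  45. ]
('top depth along tool -29.4', 'offset tool xy', array([-7.5,  0. ]), array([34.2, 34.4]), array([-7.5, -0.1]), 18.0)
t 38.18 [ 599.7 -334.9  143.9] psi -84.14 zax [ 0.005 -0.    -1.   ] gap 48.1 F [ 0.4 -0.3 -1.4] q [-39.1  28.6  78.8   0.2  72.4  45. ]
('top depth along tool -29.7', 'offset tool xy', array([-7.4, -0.1]), array([34.3, 34.4]), array([-7.4, -0.3]), 18.1)
```

>>> send_rows(
  steps=[
    [[0.04,0.003,0.003,0.007,0,0,0],[0.04,0.003,0.004,0.007,0,0,0],[0.04,0,0,0,0,0,0],[0.04,0,0,0,0,0,0],[0.04,0,0,0,0,0,0]],
  ],
)

```text
t: 38.6
ee_pos: [606.0, -342.4, 129.2]
eef_rot: [[0.995, 0.101, 0.004], [0.101, -0.995, 0.0], [0.004, 0.0, -1.0]]
contact_force: [0.4, -0.8, -0.7]
finger_gap: 48.7
```

```bash
python3 - <<'E'
from h import *
from held import held
for i in range(2):
    c=cam('wrist','w22.png');c=cam('wrist'); st(); print(held(c,env.observe()))
E
```

```text
t 38.70 [ 606.2 -342.5  129.7] psi -84.23 zax [ 0.005 -0.    -1.   ] gap 48.3 F [-0.8 -0.2 -0. ] q [-39.3  30.6  77.7   0.2  71.6  44.9]
('top depth along tool -29.6', 'offset tool xy', array([-7.4,  0.1]), array([34.3, 34.4]), array([-7.2,  0.1]), 18.1)
t 38.80 [ 606.2 -342.5  130. ] psi -84.23 zax [ 0.005 -0.001 -1.   ] gap 48.4 F [-0.4  0.6 -1.2] q [-39.3  30.5  77.7   0.2  71.5  44.9]
('top depth along tool -29.7', 'offset tool xy', array([-7.4,  0.1]), array([34.3, 34.4]), array([-7.3,  0.1]), 18.1)
```

View pics/w22.png

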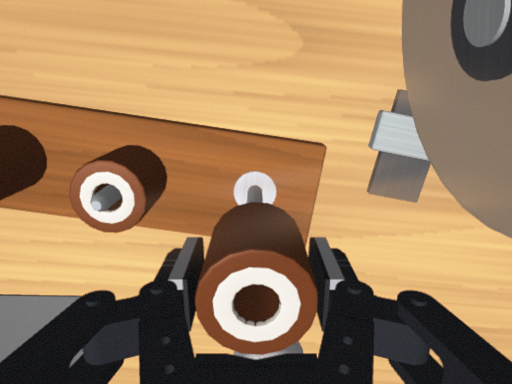

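```bash
python3 - <<'E'
from h import *
c=load('wrist'); print(px_z(c,255,189,15.7))
E
```

```text
[ 601.60305733 -342.33986895   15.7       ]
```

>>> send_rows(
  steps=[
    [[0.04,0.001,-0.001,0.015,0,0,0],[0.04,0,0,0.02,0,0,0],[0.04,0,0,0.02,0,0,0],[0.04,0,0,0.016,0,0,0],[0.04,0,0,0.01,0,0,0]],
  ],
)

```text
t: 39.22
ee_pos: [606.0, -340.2, 45.2]
eef_rot: [[0.995, 0.101, 0.002], [0.101, -0.995, 0.002], [0.002, -0.002, -1.0]]
contact_force: [0.2, 0.8, -1.6]
finger_gap: 48.1
```

>>> send_rows(
  steps=[
    [[0.04,0,0,0.005,0,0,0],[0.04,0,0,0.002,0,0,0],[0.04,0,0,0,0,0,0],[0.04,0,0,0,0,0,0]],
  ],
)

```text
t: 39.55
ee_pos: [608.2, -341.9, 42.7]
eef_rot: [[0.995, 0.101, 0.006], [0.101, -0.995, -0.002], [0.006, 0.002, -1.0]]
contact_force: [0.7, -0.2, -1.0]
finger_gap: 48.2
```

```bash
python3 - <<'E'
from h import *
from held import held
c=cam('wrist','w23.png'); st(); print(held(c,env.observe()))
E
```

```text
t 39.60 [ 608.2 -341.9   42.9] psi -84.23 zax [ 0.006 -0.002 -1.   ] gap 48.3 F [ 0.5 -0.7 -1.6] q [-39.1  36.6  79.5   0.2  63.5  45. ]
('top depth along tool -29.7', 'offset tool xy', array([-7.4,  0.1]), array([34.3, 34.4]), array([-7.5,  0.2]), 18.1)
```

>>> send_rows(
  steps=[
    [[0.04,0,0,0.0015,0,0,0],[0.04,0,0,0.001,0,0,0],[0.064,0,0,0,0,0,0],[0.064,0,0,0,0,0,0],[0.064,0,0,-0.01,0,0,0]],
  ],
)

```text
t: 40.02
ee_pos: [606.2, -340.4, 47.3]
eef_rot: [[0.995, 0.101, 0.002], [0.101, -0.995, 0.002], [0.002, -0.002, -1.0]]
contact_force: [0.4, -0.1, 0.5]
finger_gap: 63.9
```

>>> send_rows(
  steps=[
    [[0.064,0,0,-0.03,0,0,0],[0.064,0,0,-0.035,0,0,0],[0.064,0,0,-0.035,0,0,0],[0.064,-0.015,-0.02,-0.015,0,0,0],[0.064,-0.02,-0.03,-0.01,0,0,0]],
  ],
)

```text
t: 40.43
ee_pos: [569.0, -298.0, 178.9]
eef_rot: [[0.995, 0.099, 0.012], [0.099, -0.995, -0.006], [0.011, 0.007, -1.0]]
contact_force: [-0.4, 0.4, 0.7]
finger_gap: 64.1
```

>>> send_rows(
  steps=[
    [[0.064,-0.02,-0.03,0,0,0,0],[0.064,-0.02,-0.03,0,0,0,0],[0.064,-0.01,-0.02,0,0,0,0],[0.064,0,0,0,0,0,0],[0.064,0,0,0,0,0,0]],
  ],
)

```text
t: 40.85
ee_pos: [509.2, -219.9, 174.9]
eef_rot: [[0.995, 0.102, 0.006], [0.102, -0.995, -0.001], [0.006, 0.002, -1.0]]
contact_force: [0.2, 0.4, -0.6]
finger_gap: 64.1
```

```bash
python3 look.py 24
```

```text
t 40.95 [ 510.1 -221.5  174.7] psi -84.23 zax [ 0.007 -0.002 -1.   ] gap 64.2 F [-0.   0.2  0.4] q [-35.8  11.   98.2   0.1  70.4  48.4]
(41, 'angle 1.441', 'y at hinge 95.9')
63 []
70 [(609.3, -153.7, 17.5, [609.3, -153.6]), (603.4, -247.4, 17.5, [603.4, -247.3]), (600.6, -342.5, 17.4, [600.6, -342.5])]
```

View pics/w24.png

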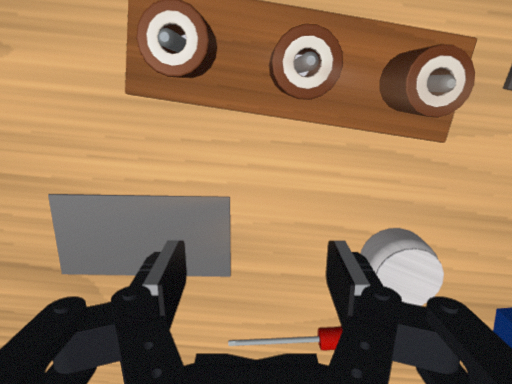

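View pics/s24.png

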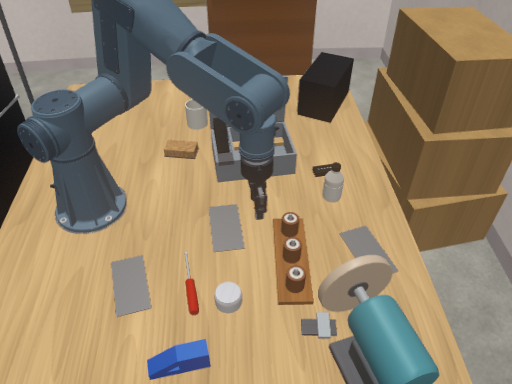

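```bash
python3 - <<'E'
from h import *
c=load('wrist');P=cloud(c);im=c['image'].astype(int)
for x,y in [(609.3,-153.6),(603.4,-247.3),(600.6,-342.5)]:
    r=np.hypot(P[...,0]-x,P[...,1]-y);m=(r<16)&(r>11)&(im.min(-1)>120)&(P[...,2]>55);print(np.median(P[m][:,2]),m.sum())
cs=[px_z(c,*p,3) for p in [(50,195),(230,196),(231,276),(60,276)]]
print(np.round(cs,1),np.mean(cs,0))
st()
plan([([440,60,330],Rt(5.8,10),0.06)])
E
```

```text
70.28363068159226 1003
70.2903846181359 939
70.114870404767 879
[[ 460.8  -22.2    3. ]
 [ 477.7 -199.     3. ]
 [ 388.3 -207.1    3. ]
 [ 369.6  -25.6    3. ]] [ 424.10303754 -113.45945924    3.        ]
t 40.95 [ 510.1 -221.5  174.7] psi -84.23 zax [ 0.007 -0.002 -1.   ] gap 64.2 F [-0.   0.2  0.4] q [-35.8  11.   98.2   0.1  70.4  48.4]
[[0.06,-0.003,-0.02,-0.011,0.6,0.5,-6.4],[0.06,0.0,-0.021,-0.011,0.6,0.6,-6.4],[0.06,0.002,-0.021,-0.011,0.6,0.5,-6.4],[0.06,0.004,-0.021,-0.01,0.5,0.6,-6.4],[0.06,0.007,-0.02,-0.011,0.6,0.5,-6.5]]
[[0.06,0.009,-0.019,-0.01,0.6,0.6,-6.4],[0.06,0.011,-0.018,-0.009,0.6,0.5,-6.4],[0.06,0.013,-0.017,-0.01,0.6,0.6,-6.4],[0.06,0.016,-0.016,-0.009,0.6,0.5,-6.4],[0.06,0.016,-0.013,-0.008,0.6,0.6,-6.4]]
[[0.06,0.019,-0.012,-0.009,0.6,0.5,-6.4],[0.06,0.02,-0.01,-0.008,0.6,0.6,-6.4],[0.06,0.021,-0.008,-0.008,0.5,0.5,-6.4],[0.06,0.021,-0.005,-0.008,0.6,0.6,-6.4]]
end [440.   59.9 330.4] 14
```

>>> send_rows(
  steps=[
    [[0.06,-0.003,-0.02,-0.011,0.6,0.5,-6.4],[0.06,0,-0.021,-0.011,0.6,0.6,-6.4],[0.06,0.002,-0.021,-0.011,0.6,0.5,-6.4],[0.06,0.004,-0.021,-0.01,0.5,0.6,-6.4],[0.06,0.007,-0.02,-0.011,0.6,0.5,-6.5]],
  ],
)

```text
t: 41.37
ee_pos: [484.6, -120.0, 230.3]
eef_rot: [[0.785, 0.618, 0.03], [0.616, -0.785, 0.064], [0.063, -0.032, -0.998]]
contact_force: [0.4, 0.7, -0.6]
finger_gap: 60.2
```

>>> send_rows(
  steps=[
    [[0.06,0.009,-0.019,-0.01,0.6,0.6,-6.4],[0.06,0.011,-0.018,-0.009,0.6,0.5,-6.4],[0.06,0.013,-0.017,-0.01,0.6,0.6,-6.4],[0.06,0.016,-0.016,-0.009,0.6,0.5,-6.4],[0.06,0.016,-0.013,-0.008,0.6,0.6,-6.4]],
  ],
)

```text
t: 41.78
ee_pos: [460.2, -20.2, 285.7]
eef_rot: [[0.337, 0.941, 0.017], [0.933, -0.336, 0.132], [0.13, -0.029, -0.991]]
contact_force: [0.8, 0.8, 0.1]
finger_gap: 60.0
```

>>> send_rows(
  steps=[
    [[0.06,0.019,-0.012,-0.009,0.6,0.5,-6.4],[0.06,0.02,-0.01,-0.008,0.6,0.6,-6.4],[0.06,0.021,-0.008,-0.008,0.5,0.5,-6.4],[0.06,0.021,-0.005,-0.008,0.6,0.6,-6.4],[0.06,0,0,0,0,0,0]],
  ],
)

```text
t: 42.2
ee_pos: [440.8, 62.0, 332.8]
eef_rot: [[-0.106, 0.994, -0.015], [0.979, 0.107, 0.175], [0.176, 0.004, -0.984]]
contact_force: [0.5, -0.4, 0.4]
finger_gap: 60.2
```

```bash
python3 look.py 25; python3 - <<'E'
from h import *
c=load('wrist');P=cloud(c)
a=np.radians(5.8);d=P[...,:2]-[521,195];x=d@[np.cos(a),np.sin(a)];y=d@[-np.sin(a),np.cos(a)]
for yy in range(-50,95,15):
    m=(abs(y-yy)<3)&(x>-135)&(x<-60)&(P[...,2]>87)
    Q=P[m]
    if m.sum()>10: print(yy,m.sum(),np.round(np.percentile(x[m],[3,97]),1),np.median(Q[:,2]).round(1))
E
```

```text
t 42.30 [440.4  60.  330.4] psi 5.67 zax [-0.017  0.174 -0.985] gap 60.2 F [0.1 0.3 1.2] q [-14.7 -10.8 102.3   9.4  92.  -20.4]
(2034, 'angle 1.443', 'y at hinge 95.9')
63 [(754.2, 21.2, 17.2, [755.1, 21.2])]
70 []
-50 93 [-119.2  -81. ] 90.5
-35 209 [-118.4  -82.3] 98.2
-20 226 [-118.9  -81.6] 106.8
-5 259 [-119.1  -81.9] 115.3
10 254 [-119.3  -81.8] 123.9
25 243 [-118.8  -81.5] 130.0
40 255 [-118.7  -81.5] 130.0
55 249 [-118.5  -81.6] 130.1
```

View pics/w25.png

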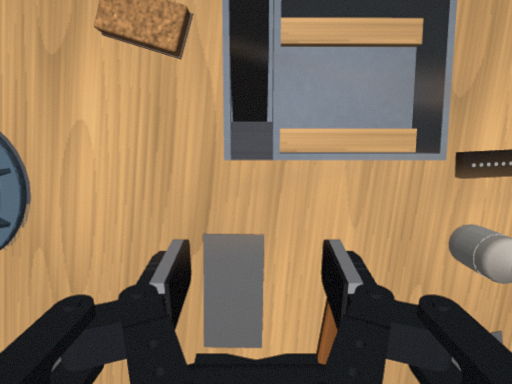

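```bash
python3 - <<'E'
from h import *
R=Rt(5.8,10);t=np.array([418.6,212,96.])
plan([(t-100*R[:,2],R,0.06)])
E
```

```text
[[0.06,0.018,-0.001,0.026,0.0,0.0,0.0],[0.06,0.019,-0.001,0.027,0.0,0.0,0.0],[0.06,0.018,-0.001,0.026,0.0,0.0,-0.1],[0.06,0.018,-0.001,0.026,0.0,0.0,0.0],[0.06,0.019,-0.001,0.026,0.0,0.0,0.0]]
[[0.06,0.018,-0.002,0.027,0.0,0.0,0.0]]
end [419.9 194.5 194. ] 6
```

>>> send_rows(
  steps=[
    [[0.06,0.018,-0.001,0.026,0,0,0],[0.06,0.019,-0.001,0.027,0,0,0],[0.06,0.018,-0.001,0.026,0,0,0],[0.06,0.018,-0.001,0.026,0,0,0],[0.06,0.019,-0.001,0.026,0,0,0]],
  ],
)

```text
t: 42.72
ee_pos: [423.1, 172.7, 215.3]
eef_rot: [[-0.094, 0.995, -0.019], [0.98, 0.096, 0.174], [0.175, -0.002, -0.985]]
contact_force: [0.3, -0.2, -0.0]
finger_gap: 60.2
```

>>> send_rows(
  steps=[
    [[0.06,0.018,-0.002,0.027,0,0,0],[0.06,0,0,0,0,0,0],[0.06,0,0,0,0,0,0],[0.06,0,0,0,0,0,0]],
  ],
)

```text
t: 43.05
ee_pos: [419.5, 194.2, 193.8]
eef_rot: [[-0.097, 0.995, -0.018], [0.98, 0.099, 0.174], [0.175, -0.001, -0.985]]
contact_force: [0.2, -0.7, 0.6]
finger_gap: 59.6
```

```bash
python3 - <<'E'
from h import *
cam('wrist','w26.png');st()
R=Rt(5.8,10);t=np.array([418.6,212,96.])
plan([(t,R,0.06,5)])
E
```

```text
t 43.10 [420.  194.1 194.4] psi 5.64 zax [-0.017  0.174 -0.985] gap 60.3 F [-0.4 -0.7  0.1] q [  2.8  -4.  112.2  10.6  72.6  -6.1]
[[0.06,0.0,0.0,0.02,0.0,0.0,0.0],[0.06,0.0,0.0,0.02,0.0,0.0,-0.1],[0.06,0.0,0.0,0.02,0.0,-0.1,0.0],[0.06,0.0,0.0,0.02,0.0,0.0,0.0],[0.06,0.0,0.0,0.02,0.0,0.0,-0.1]]
end [418.3 211.5  96. ] 5
```

View pics/w26.png

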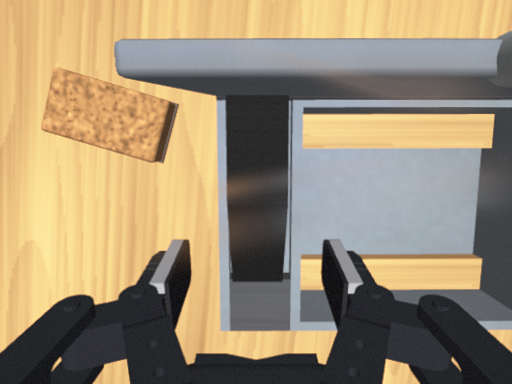

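Wedge lies centred between the jaws (columns 227–290), heel at the lid. Descend and grip.

>>> send_rows(
  steps=[
    [[0.06,0,0,0.02,0,0,0],[0.06,0,0,0.02,0,0,0],[0.06,0,0,0.02,0,0,0],[0.06,0,0,0.02,0,0,0],[0.06,0,0,0.018,0,0,0]],
  ],
  grip_force=70,
)

```text
t: 43.52
ee_pos: [418.6, 211.3, 97.5]
eef_rot: [[-0.097, 0.995, -0.016], [0.98, 0.098, 0.175], [0.175, 0.002, -0.985]]
contact_force: [0.7, -0.3, -1.1]
finger_gap: 60.1
```

>>> send_rows(
  steps=[
    [[0.06,0,0,0,0,0,0],[0.03,0,0,0,0,0,0],[0.03,0,0,0,0,0,0],[0.03,0,0,0,0,0,0],[0.03,0,0,0,0,0,0]],
  ],
)

```text
t: 43.93
ee_pos: [418.7, 211.7, 98.9]
eef_rot: [[-0.098, 0.995, -0.015], [0.98, 0.1, 0.174], [0.175, 0.003, -0.985]]
contact_force: [0.8, -4.4, 3.3]
finger_gap: 39.0
```

```bash
python3 - <<'E'
from h import *
st();c=cam('side');from lid import lid;print(lid(c))
E
```

```text
t 43.93 [418.7 211.7  98.9] psi 5.71 zax [-0.015  0.174 -0.985] gap 39.0 F [ 0.8 -4.4  3.3] q [  5.1   4.9 115.9  11.7  59.6  -6.6]
(1495, 'angle 1.441', 'y at hinge 96.2')
```

>>> send_rows(
  steps=[
    [[0.03,0.002,0,-0.011,0,0,0],[0.03,0.002,0,-0.012,0,0,0],[0.03,0.003,0,-0.015,0,0,0],[0.03,-0.004,0,-0.025,0,0,0],[0.03,-0.015,0,-0.025,0,0,0]],
  ],
)

```text
t: 44.4
ee_pos: [418.3, 186.1, 182.2]
eef_rot: [[-0.1, 0.995, -0.021], [0.979, 0.102, 0.175], [0.177, -0.003, -0.984]]
contact_force: [0.3, 0.6, -1.8]
finger_gap: 38.9
```

```bash
python3 - <<'E'
from h import *
st()
R=Rt(5.6,10)
plan([([419,130,190],R,0.03),([423.5,-90,130],R,0.03),([423.5,-107,85],R,0.03)])
E
```

```text
t 44.40 [418.3 186.1 182.2] psi 5.87 zax [-0.021  0.175 -0.984] gap 38.9 F [ 0.3  0.6 -1.8] q [  1.7  -3.5 113.3  10.7  71.4  -7.7]
[[0.03,-0.027,-0.003,-0.009,-0.1,-0.1,0.1],[0.03,-0.027,-0.002,-0.008,-0.1,-0.1,0.1],[0.03,-0.032,-0.002,0.003,0.0,0.0,0.0],[0.03,-0.032,-0.003,0.003,0.0,0.0,0.0],[0.03,-0.033,-0.002,0.003,0.0,0.0,0.0]]
[[0.03,-0.032,-0.003,0.003,0.0,0.0,0.0],[0.03,-0.032,-0.002,0.003,0.0,0.0,0.0],[0.03,-0.033,-0.003,0.003,0.0,0.0,0.0],[0.03,-0.032,-0.002,0.003,0.0,0.0,0.0],[0.03,-0.012,-0.001,0.02,0.0,0.0,0.0]]
[[0.03,-0.013,-0.001,0.021,0.0,0.0,0.0]]
end [ 423.3 -107.5   84.9] 11
```

>>> send_rows(
  steps=[
    [[0.03,-0.027,-0.003,-0.009,0,0,0],[0.03,-0.027,-0.002,-0.008,0,0,0],[0.03,-0.032,-0.002,0.003,0,0,0],[0.03,-0.032,-0.003,0.003,0,0,0],[0.03,-0.033,-0.002,0.003,0,0,0]],
  ],
)

```text
t: 44.82
ee_pos: [422.5, 33.7, 163.4]
eef_rot: [[-0.1, 0.995, -0.018], [0.979, 0.101, 0.175], [0.176, 0.0, -0.984]]
contact_force: [0.7, 0.7, -2.4]
finger_gap: 38.6
```

>>> send_rows(
  steps=[
    [[0.03,-0.032,-0.003,0.003,0,0,0],[0.03,-0.032,-0.002,0.003,0,0,0],[0.03,-0.033,-0.003,0.003,0,0,0],[0.03,-0.032,-0.002,0.003,0,0,0],[0.03,-0.012,-0.001,0.02,0,0,0]],
  ],
)

```text
t: 45.23
ee_pos: [427.5, -104.1, 108.9]
eef_rot: [[-0.097, 0.995, -0.013], [0.981, 0.098, 0.17], [0.17, 0.004, -0.985]]
contact_force: [1.6, -1.0, -1.5]
finger_gap: 39.0
```

>>> send_rows(
  steps=[
    [[0.03,-0.013,-0.001,0.02,0,0,0],[0.03,0,0,0,0,0,0],[0.03,0,0,0,0,0,0],[0.03,0,0,0,0,0,0]],
  ],
)

```text
t: 45.57
ee_pos: [425.3, -107.9, 85.7]
eef_rot: [[-0.099, 0.995, -0.018], [0.979, 0.1, 0.175], [0.176, -0.001, -0.984]]
contact_force: [-0.1, 0.8, -1.7]
finger_gap: 39.1
```

```bash
python3 - <<'E'
from h import *
c=cam('wrist','w27.png');st()
P=cloud(c); print(P[150,230:290:20].round(1)); s=cam('side','s27.png')
from lid import lid; print(lid(s))
E
```

```text
t 45.62 [ 425.7 -108.    86. ] psi 5.80 zax [-0.017  0.174 -0.985] gap 39.0 F [ 0.3 -0.  -1.9] q [-35.6   7.5 114.9   8.4  64.5 -45.4]
[[411.7 -60.7 117.5]
 [418.9 -60.  117.2]
 [426.  -59.3 117.1]]
(1305, 'angle 1.417', 'y at hinge 96.6')
```

View pics/w27.png

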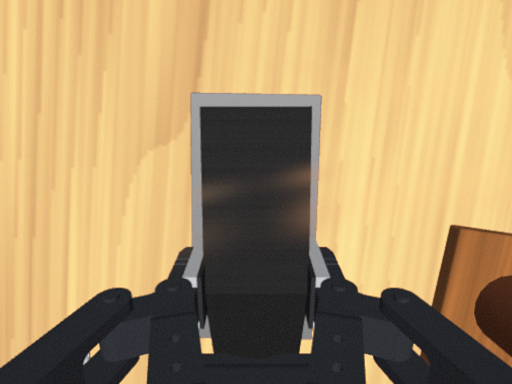

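View pics/s27.png

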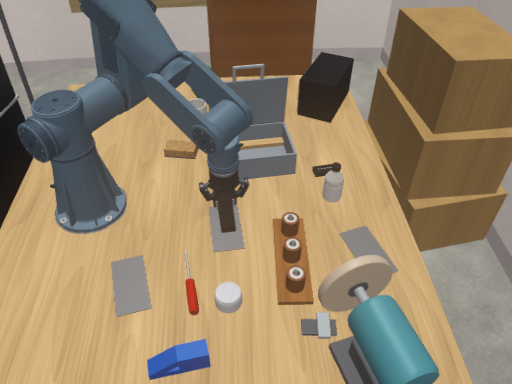

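>>> send_rows(
  steps=[
    [[0.03,-0.003,0,0.016,0,0,0],[0.03,-0.003,0,0.016,0,0,0],[0.03,-0.002,0,0.012,0,0,0],[0.03,-0.001,0,0.006,0,0,0],[0.03,0,0,0.002,0,0,0]],
  ],
)

```text
t: 46.08
ee_pos: [424.9, -107.4, 32.1]
eef_rot: [[-0.099, 0.995, -0.019], [0.979, 0.101, 0.175], [0.176, -0.001, -0.984]]
contact_force: [-0.6, 0.4, -1.6]
finger_gap: 39.1
```

>>> send_rows(
  steps=[
    [[0.03,0,0,0.001,0,0,0],[0.03,0,0,0.001,0,0,0],[0.03,0,0,0,0,0,0]],
  ],
)

```text
t: 46.33
ee_pos: [425.0, -107.5, 31.8]
eef_rot: [[-0.1, 0.995, -0.019], [0.979, 0.101, 0.175], [0.176, -0.001, -0.984]]
contact_force: [-5.8, 2.4, 10.7]
finger_gap: 38.8
```

```bash
python3 - <<'E'
from h import *
c=cam('wrist','w28.png');st()
P=cloud(c); print(P[150,230:290:20].round(1))
E
```

```text
t 46.38 [ 425.  -107.5   31.8] psi 5.81 zax [-0.019  0.175 -0.984] gap 39.1 F [-5.6  2.6  9.8] q [-35.5  13.6 115.9   8.9  57.6 -46.6]
[[411.4 -60.3  63.4]
 [418.6 -59.6  62.5]
 [425.8 -58.9  63.4]]
```

On the pad. Release and retreat.

>>> send_rows(
  steps=[
    [[0.06,0,0,0,0,0,0],[0.06,0,0,0,0,0,0],[0.06,0,0,-0.01,0,0,0],[0.06,0,0,-0.03,0,0,0],[0.06,0,0,-0.035,0,0,0]],
  ],
)

```text
t: 46.8
ee_pos: [424.9, -119.8, 104.1]
eef_rot: [[-0.098, 0.995, -0.022], [0.979, 0.101, 0.177], [0.178, -0.004, -0.984]]
contact_force: [0.4, 0.6, -0.3]
finger_gap: 59.8
```

>>> send_rows(
  steps=[
    [[0.06,-0.005,-0.01,-0.035,0,0,0],[0.06,-0.005,-0.01,-0.035,0,0,0],[0.06,-0.005,-0.01,-0.035,0,0,0],[0.06,-0.005,-0.01,-0.03,0,0,0],[0.06,0,0,0,0,0,0]],
  ],
)

```text
t: 47.22
ee_pos: [392.7, -171.9, 240.5]
eef_rot: [[-0.098, 0.995, -0.01], [0.981, 0.099, 0.166], [0.166, 0.006, -0.986]]
contact_force: [1.3, -0.5, 0.3]
finger_gap: 59.8
```

```bash
python3 - <<'E'
from h import *
from lid import lid
import time
st()
s=cam('side');print(lid(s))
n=0
while env.observe()['t']<74: env.read_camera('side')
t=cam('top','t29.png');s=cam('side','s29.png');w=cam('wrist','w29.png');st()
P=cloud(t);print('lid z med',np.median(P[165:200,178:205,2]))
E
```

```text
t 47.22 [ 392.7 -171.9  240.5] psi 5.67 zax [-0.01   0.166 -0.986] gap 59.8 F [ 1.3 -0.5  0.3] q [-44.6  -5.8 108.2   6.4  84.7 -51.3]
(1445, 'angle 1.372', 'y at hinge 94.2')
t 74.17 [ 391.  -167.9  233.4] psi 5.76 zax [-0.019  0.175 -0.984] gap 59.6 F [0.6 0.2 0.4] q [-44.4  -5.3 108.7   6.4  84.5 -51.2]
lid z med 94.80198407567195
```

View pics/s29.png

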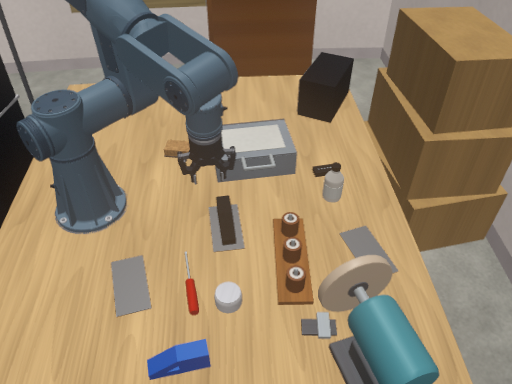

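View pics/w29.png

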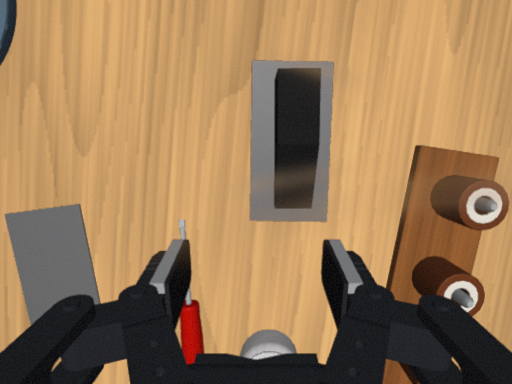

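```bash
python3 - <<'E'
from h import *
from bob import bobs
def slope(c):
    P=cloud(c).reshape(-1,3);a=np.radians(5.8);d=P[:,:2]-[521,195];x=d@[np.cos(a),np.sin(a)];y=d@[-np.sin(a),np.cos(a)]
    m=(abs(x)<120)&(abs(y)<88)&(P[:,2]>75)&(P[:,2]<140); A=np.c_[y[m]-95,np.ones(m.sum())];z=P[m,2]
    for _ in range(4):
        s=np.linalg.lstsq(A,z,rcond=None)[0];r=z-A@s;k=abs(r)<max(3,2*r.std());A,z=A[k],z[k]
    return np.round(s,4)
print(slope(load('top')),slope(load('side')))
while env.observe()['t']<86: env.read_camera('side')
t=cam('top');s=cam('side');w=cam('wrist')
print(slope(t),slope(s))
print('top',[b[:4] for b in bobs(t,70) if b[2]<20]);print('side',[b[:4] for b in bobs(s,70) if b[2]<20]);print('wr',[b[:4] for b in bobs(w,70) if b[2]<20])
P=cloud(w)
m=(P[...,2]>58)&(P[...,2]<68)&(P[...,0]>385)&(P[...,0]<470)&(P[...,1]>-200)&(P[...,1]<-10)
print('wedge top',np.median(P[m],0),m.sum(),np.percentile(P[m][:,1],[1,99]),np.percentile(P[m][:,2],[2,98]))
a=cv2.imread('pics/top0.png').astype(int);b=cv2.cvtColor(t['image'],cv2.COLOR_RGB2BGR).astype(int)
cv2.imwrite('pics/d.png',np.clip(abs(a-b)*3,0,255).astype(np.uint8)); cv2.imwrite('pics/t30.png',b.astype(np.uint8));st()
E
```

```text
[4.60000e-03 9.45782e+01] [7.80000e-03 9.29606e+01]
[5.10000e-03 9.46934e+01] [5.10000e-03 9.28425e+01]
top []
side [(602.0, -249.8, 18.3, [601.5, -250.2]), (598.9, -345.4, 18.1, [598.9, -345.3])]
wr [(609.0, -153.6, 17.4, [609.0, -153.6]), (603.1, -247.0, 17.4, [604.2, -245.6])]
wedge top [422.41720602 -82.00806672  62.9256454 ] 3651 [-121.83342971  -44.24902244] [59.16460728 64.55836305]
t 86.17 [ 390.9 -167.9  233.3] psi 5.75 zax [-0.019  0.175 -0.984] gap 60.2 F [ 0.3  1.2 -0.4] q [-44.4  -5.3 108.7   6.4  84.5 -51.2]
```

View pics/t30.png

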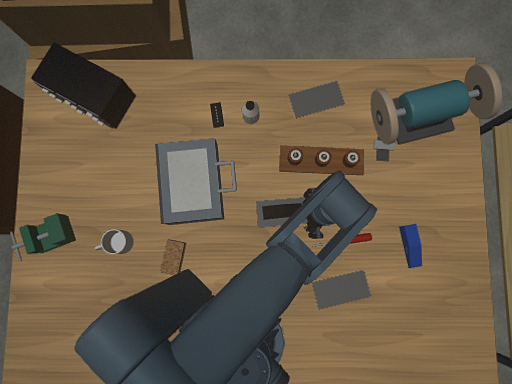

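View pics/d.png

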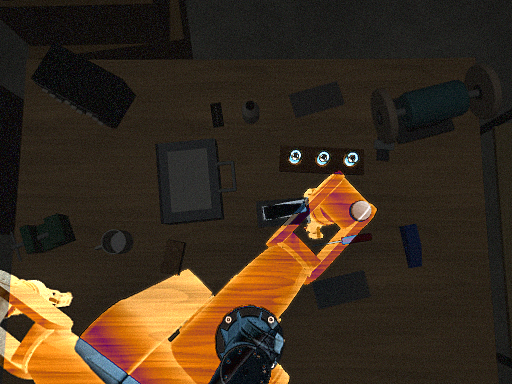

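```bash
python3 -c "
from h import *
print(env.sign_off())"
```

```text
the job is handed in; nothing more can be done
None
```

The job is done and handed in at about 86 s of the 210 s allowed; `sign_off` gives no verdict.

- **Lid and wedge:** I raised the lid to about 1.77 rad by its bar and laid the wedge in the channel with its heel against the lid. The lid then settled on it. It measured steady at about 1.44–1.46 rad, slightly below the stated 1.5 and well above 1.25. My step-1 check was only that the lid had stopped moving with the robot clear of it; I could not read the contact forces.
- **Bobbins:** There were three, each now on a spindle of its own. With all three mounted and the lid still propped, their tops were at 70.1–70.3 mm (70 expected) and 1–2 mm off the spindle axes.
- **Closing up:** The wedge is back flat on its own pad, its middle within about 10 mm of the pad's middle. The lid is shut, with a measured slope of about 0.005 rad.

**Last checks:**
- The top view against the first picture shows no bystander moved, except that the arm hid part of that view, including the wax tin and some of the driver. The last side view, about 12 s earlier, shows both in their places.
- In the final look, the side camera put the second and third bobbins about 3–4 mm towards −y compared with the wrist camera's figures. It showed the same shift on the empty spindles at the start, so I take it as calibration error.
- The automatic check found no bobbins in the final top view, but they are plainly on the spindles in that picture.

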